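# Put walnuts away to air under the pierced lid

### The arm

A 7-joint arm with a two-finger parallel gripper is mounted at the origin on a cart in front of the work surface, level with it; the furniture and walls round the work are solid. World frame = base frame: x ahead of the robot, y to its left, z up, the work surface at z = 0. Lengths are in m, angles in rad, forces in N, time in s.
With the tool pointing down it reaches from about 0.4 to 0.85 m from the base axis. Payload 4.5 kg.
Tool frame: the origin (TCP) lies midway between the tips of the shut fingers; the grasp point (between the pads) lies 19 mm behind it; z points along the fingers, y is the direction in which the jaws open and shut (so a half turn about z gives the same grasp; the last joint's range is limited). The gripper opens to 88 mm and grips with 3 to 60 N. Pads are 18 mm wide; open, the fingers measure 123 mm over their backs; the gripper's body (75 mm by 187 mm) begins 45 mm behind the grasp point.
Start: joints at [-1.179, 0.689, -0.195, 1.565, 0.157, 0.902, -0.215], TCP at [0.219, 0.585, 0.208] pointing down, gripper open.
Joint ranges: [-3.01, 3.01], [-0.46, 2.08], [-1.47, 1.51], [0.13, 2.56], [-1, 4.14], [0.04, 2.09], [-2.66, 2.66]. Speed limits (rad/s): [2.57, 2.57, 3.14, 3.14, 3.14, 3.14, 3.14].

### API

Orientations are given as a unit quaternion [x, y, z, w].
In Python, from plant import r, viewer gives the robot as it stands.
- The arm moves only by the tool play_rows, never from a script. Its argument "commands" is a list of rows, each an object with "delta_rot": the turn, a rotation vector about the tool's x, y, z normalised to -1 to 1, where 1 is pi rad, a list of three; "travel": the shift along the tool's x, y, z normalised to -1 to 1, where 1 is 15 cm, a list of three; "gripper": the opening, from -1 (shut) to 1 (fully open). In form: [{"delta_rot": [wx, wy, wz], "travel": [x, y, z], "gripper": gripper}, ...]. A call has 1 to 12 rows; each row is the pose to reach, as a shift and turn from the pose commanded when the call began, along the tool's axes at that moment, turning the shorter way round; what a row does not reach only later rows make up. A row lasts 1/8 s, in which the tool goes at most 62.5 mm and 10.7 degrees, less where a joint would pass 70% of its speed; a pose out of reach is approached as far as the arm can. A call with a number of a shift or a turn outside -1 to 1 is refused whole. A call with a gripper value outside its range is refused whole. The fingers move at their own pace and stop on an object; "force" is the grip in N (left out, the last holds). Time passes only in rows, so rows that repeat a pose let the fingers close. It gives the time, the measured TCP pose, the force and the opening at its end, in the units of the state.
- r.get_state(): the state, without advancing time (a new reading comes with each control period).
- viewer.snapshot(name): name is "scene" or "top" or "wrist"; returns a dict with "color" (384x512x3 uint8, red, green, blue), "z_map" (384x512 float32, m along the optical axis (not along the pixel's ray), 0 where there is no reading), "fx", "fy", "cx", "cy" (pixels), "origin" and "attitude" of the camera in the world. Camera axes: x right, y up, looking along -z (the intrinsics and any distortion apply to the point x, -y, -z); pixel columns grow to the right and rows downward; lengths in m; the calibration is good to about 2 mm. The wrist camera is an equidistant fisheye: a pixel r from the principal point sees the ray r / f radians off the axis. A picture is of the moment at which its call begins.
- r.finish_job(): hands the job in, once; it reports no verdict.
Trained networks look in the newest picture that a camera, given by its name, has taken for a name from the list of things; names that differ only in an ending like _2 or _b are one class to them, and where a whole thing is asked for, a point or a joint stands for the part that bears it (a point fixed in the world has none). Each returns a list of dicts, best first, with "conf" (0 to 1); they miss things now and then, are a little off and sometimes report something else, mostly with a low value. They report only what shows in the picture. A call takes as long as a camera call. They do not tell look-alikes from the thing itself.
- viewer.outline_of(camera, label): "pixels" (384x512 bool, what is visible of it) and "at" ([column, row] in pixels, amid what is visible of it).
- viewer.pinpoint(camera, label): "at" ([column, row] in pixels: a listed point, or the origin of a listed thing).
The state is a dict: "clock": time; "q": joint angles; "qd": joint speeds; "joint_torque": joint torques, N m; "tool_pos": TCP position; "eef_rot": TCP orientation; "contact_force": force on the tool from outside, world axes, zero at the start; "moment": the same for the moment, N m; "opening": opening from 0.0 (shut) to 1.0 (fully open).
Only numpy, scipy, OpenCV 4.12 (cv2) and the standard library are available. Lean on these libraries where they do the work, as an engineer would, in place of code of your own. Each camera call takes 0.05 s, during which the arm holds its last target. There are 200 camera calls.

### The job

New walnuts have to air in their tin under its pierced inner lid, which is too flat to hold and so is pressed in with the outer lid it is clipped into: tip all four walnuts out of the small pan into the open tin and stand the empty pan upright on the worktop again. Then take the clipped-together pair of lids by the knob, press the pair fully home on the tin, and lift the outer lid straight off alone, so that the inner lid stays seated in the tin's mouth. Finish while still holding the outer lid level in the gripper, a hand's breadth or so clear above the tin, and leave the other things on the worktop alone.

Things in the scene. Friction and masses are not known exactly. Their poses are not given: they have to be found in the camera images.
- nut_tin: open round enamel tin, loose, 0.9 kg: outside diameter 112 mm, mouth 100 mm, 95 mm high. Origin at the centre of its underside, z up. Three small steel spring tongues (they stick 3 mm into the mouth just under the rim) grip the inner lid once it is pressed in
- tin_mouth (a point): centre of the tin's mouth, level with the rim (95 mm above its underside)
- outer_lid: outer lid, an enamel cap 124 mm across with a black knob, 0.16 kg, standing on its skirt on the worktop with the inner lid clipped up inside. Origin at the centre of the skirt's lower edge, z up; top face at 40 mm. Skirt 34 mm deep, 118 mm inside: it slides down round the outside of the tin. With both lids home its origin is 79 mm above the tin's underside
- outer_knob (a point): centre of the outer lid's knob (upright cylinder, 30 mm diameter, 26 mm high, on a thinner 6 mm neck), 59 mm above the outer lid's origin. Under the lid a three-leaf spring clip holds the inner lid's stud by friction (2 to 4 N); it lets go on a straight upward pull once the tin holds the inner lid more firmly
- inner_lid: pierced aluminium inner lid, 60 g, at first hidden in the outer lid, 2 mm above its origin: plug 97 mm across (foot tapered to 91), 14 mm high; on it a flange 110 mm across, 4 mm thick; a stud 16 mm across. Origin under the plug, z up. Home: flange on the tin's rim, origin 81 mm above the tin's underside; takes a push of 10 to 20 N over the last 6 mm, then stops hard; held by about 6 N
- pan: small flared aluminium pan, 0.22 kg, standing loose: base diameter 72 mm, rim diameter 140 mm, rim 28 mm high, 3 mm wall (the side slopes 40 degrees), with a straight wooden handle 18 mm wide and 16 mm thick along its own -x axis, from 85 to 175 mm from the centre. Origin at the centre of its underside, z up. The nuts roll out over the rim when it is tipped about 50 to 65 degrees to any side
- pan_grip (a point): a good place to grip the pan's handle, on its middle line, 115 mm from the pan's axis along its -x and 32 mm above its underside
- walnut0: walnut, 33 x 28 x 28 mm, 12 g, in the pan at the start. Origin at its centre
- walnut1: walnut like the others, in the pan at the start. Origin at its centre
- walnut2: walnut like the others, in the pan at the start. Origin at its centre
- walnut3: walnut like the others, in the pan at the start. Origin at its centre
- salt_shaker: bystander: salt shaker, 42 mm across, 74 mm high, behind the tin. Origin under its centre
- egg_cup: bystander: cream egg cup, 49 mm across, 60 mm high, to the right of the lids. Origin under its centre
- teaspoon: bystander: teaspoon, 130 mm long, lying near the front edge. Origin under its centre
There are look-alikes about, which are no part of the job. Leave any purple look-alike of the nut_tin alone.

How it is judged:
On the way, in this order (a step that is already met when the one before it is completed fails the run):
1. all four walnuts are in the tin (horizontal distance between each of walnut0, walnut1, walnut2, walnut3 and nut_tin below 0.05 m and z of each of walnut0, walnut1, walnut2, walnut3 in the frame of nut_tin below 0.07 m), for 0.2 s.
2. the empty pan stands upright on the worktop, let go (angle between pan's own z axis and vertical below 0.12 rad and height (world z) of pan between -0.006 and 0.006 m and contact force between the fingers and pan below 0.2 N), for 0.2 s.
3. both lids are home on the tin together (horizontal distance between inner_lid and nut_tin below 0.005 m and z of inner_lid in the frame of nut_tin between 0.078 and 0.0835 m and z of outer_lid in the frame of nut_tin below 0.083 m), for 0.1 s.
At the end, for the whole second after the job is handed in: All four nuts in the upright tin; pan upright on the worktop, released; inner lid home (within 3.5 mm of depth, 5 mm of centre, 0.04 rad), untouched by the outer lid; outer lid still and level (0.3 rad) in the gripper alone, its lower edge 40 mm or more over the tin's rim (135 mm up) (all of step 2 and horizontal distance between each of walnut0, walnut1, walnut2, walnut3 and nut_tin below 0.05 m and z of each of walnut0, walnut1, walnut2, walnut3 in the frame of nut_tin below 0.08 m and contact force between the arm and pan below 0.2 N and angle between nut_tin's own z axis and vertical below 0.05 rad and height (world z) of nut_tin between -0.006 and 0.006 m and horizontal distance between inner_lid and nut_tin below 0.005 m and z of inner_lid in the frame of nut_tin between 0.078 and 0.0845 m and angle between the z axis of inner_lid and the z axis of nut_tin, either way round below 0.04 rad and height (world z) of outer_lid above 0.135 m and angle between outer_lid's own z axis and vertical below 0.3 rad and linear speed of outer_lid below 0.03 m/s and contact force between the fingers and outer_lid above 1 N and contact force between outer_lid and nut_tin below 0.1 N and contact force between outer_lid and inner_lid below 0.1 N); the arm keeps its last pose, push and grip.
It fails at once if the inner lid comes out of the outer lid anywhere but home in the mouth of the tin, or is pulled up from its seat as the outer lid leaves it (distance between inner_lid and outer_lid above 0.01 m and (z of inner_lid in the frame of nut_tin above 0.0855 m or horizontal distance between inner_lid and nut_tin above 0.008 m)).
It fails at once if a bystander is knocked or moved (distance of any of salt_shaker, egg_cup, teaspoon from where it was at the start of the episode above 0.03 m).
It fails at once if the tin is tipped over (angle between nut_tin's own z axis and vertical above 0.35 rad).
It also fails if it takes over 72 s, if anything falls off the work surface, if the arm or the gripper's body presses on something with over 40 N, if the wrist force passes 120 N, or if a joint passes its speed limit or range.

## Working session

There is one attempt and no reset: what is moved stays moved. The work goes in short steps, Python scripts to look and compute and a tool call to move; the robot and the scene stay as the last step left them, time stands still between calls to the robot, and variables do not carry over. Pictures are saved under pics/ and viewed, about 8 in all and at most 12, crops included, and the job is handed in when it is done.

Besides the shell and the picture viewer there is one more tool, called as name(argument=value, ...) on one line, values as JSON. play_rows: Moves the arm, as the interface text tells. Its arguments: {"type":"object","properties":{"commands":{"type":"array","items":{"type":"object","properties":{"delta_rot":{"type":"array","items":{"type":"number","minimum":-1,"maximum":1}},"travel":{"type":"array","items":{"type":"number","minimum":-1,"maximum":1}},"gripper":{"type":"number"}}}},"force":{"type":"number"}},"required":["commands"]}

```bash
mkdir -p pics; cat > h.py <<'E'
import numpy as np, cv2
from scipy.spatial.transform import Rotation as R
from plant import r, viewer
def att(s):
    a=np.array(s["attitude"],float); return a if a.shape==(3,3) else R.from_quat(a).as_matrix()
def cloud(s):
    h,w=s["z_map"].shape; u,v=np.meshgrid(np.arange(w),np.arange(h)); z=s["z_map"]
    c=np.stack([(u-s["cx"])/s["fx"]*z,-(v-s["cy"])/s["fy"]*z,-z],-1)
    return c@att(s).T+np.array(s["origin"])
def ray(s,uv,z):  # pixel -> world at height z
    d=att(s)@np.array([(uv[0]-s["cx"])/s["fx"],-(uv[1]-s["cy"])/s["fy"],-1]); o=np.array(s["origin"])
    return o+d*(z-o[2])/d[2]
def save(s,name,crop=None,k=1):
    im=s["color"][...,::-1]
    if crop: a,b,c,d=crop; im=im[b:d,a:c]
    cv2.imwrite("pics/"+name+".png",cv2.resize(im,None,fx=k,fy=k,interpolation=cv2.INTER_CUBIC))
E
python3 - <<'E'
from h import *
S={n:viewer.snapshot(n) for n in("scene","top")}
cv2.imwrite("pics/a.png",cv2.resize(np.vstack([S["scene"]["color"],S["top"]["color"]])[...,::-1],(400,600)) if 0 else np.hstack([S["scene"]["color"],S["top"]["color"]])[:,:,::-1][:, :1024])
im=cv2.imread("pics/a.png"); cv2.imwrite("pics/a.png",cv2.resize(im,(800,300)))
save(S["top"],"top",k=1.5)
print({n:(S[n]["origin"],S[n]["fx"],S[n]["cx"],S[n]["cy"]) for n in S}); print(r.get_state())
P=cloud(S["top"])
H={"nut_tin":0,"tin_mouth":.095,"outer_lid":0,"outer_knob":.059,"pan":0,"pan_grip":.032,"salt_shaker":0,"egg_cup":0,"teaspoon":0,"walnut0":.02}
for n,z in H.items():
  for d in viewer.pinpoint("top",n): print(n,d["conf"].__round__(2),np.round(d["at"],1),ray(S["top"],d["at"],z).round(4))
for n in("nut_tin","outer_lid","pan"):
  for d in viewer.outline_of("top",n): 
    q=P[d["pixels"]&(S["top"]["z_map"]>0)]; print("outl",n,round(d["conf"],2),d["at"],q.min(0).round(3),q.max(0).round(3), np.median(S["top"]["color"][d["pixels"]],0))
E
```

```text
{'scene': (array([0.88407296, 0.69183686, 0.91661138]), 362.47928423287254, 248.53508340871423, 192.503096882097), 'top': (array([ 0.50247171, -0.07277855,  1.23239388]), 368.9859782623104, 255.04953282668356, 194.88159066475737)}
{'clock': 0.1, 'q': array([-1.17919487,  0.68989869, -0.19451055,  1.56621031,  0.15731277,
        0.90248189, -0.21510289]), 'qd': array([ 0.00012174, -0.00208403, -0.00131793, -0.00122675, -0.00015448,
        0.00036128,  0.00037373]), 'joint_torque': array([-3.08545277e-03, -5.28506470e+01, -1.27125911e+00, -1.53838724e+01,
       -5.25116280e-02,  2.01291754e-03,  3.81960012e-05]), 'tool_pos': array([0.21872669, 0.58484032, 0.20709883]), 'eef_rot': array([ 1.77913296e-01,  9.84045839e-01, -7.99708278e-04, -7.87065257e-05]), 'contact_force': array([ 0.72766889, -0.51238228,  0.66390397]), 'moment': array([-0.03992305, -0.00980402, -0.00922962]), 'opening': 0.9996260867243636}
nut_tin 0.85 [281.9 222.2] [ 0.5121 -0.1501  0.    ]
nut_tin 0.67 [339.  246.4] [ 0.4339 -0.3389  0.    ]
nut_tin 0.57 [216.1 216.6] [0.529  0.0695 0.    ]
nut_tin 0.26 [336.  244
[... 314 characters left out ...]
4.8] [0.4671 0.3387 0.032 ]
egg_cup 0.54 [380.5 208.4] [ 0.5607 -0.4781  0.    ]
teaspoon 0.57 [240.8 254.3] [ 0.4051 -0.0144  0.    ]
walnut0 0.4 [146.3 194.1] [0.601  0.2995 0.02  ]
walnut0 0.4 [141.5 203.5] [0.5697 0.3144 0.02  ]
outl nut_tin 0.98 [212.5, 217.6] [ 0.476  0.008 -0.005] [0.591 0.134 0.099] [213. 192. 141.]
outl nut_tin 0.55 [284.4, 220.1] [ 0.467 -0.213 -0.007] [ 0.589 -0.09   0.1  ] [111.  51. 137.]
outl outer_lid 0.77 [339.9, 242.1] [ 0.386 -0.399 -0.004] [ 0.504 -0.268  0.074] [249. 239. 180.]
outl pan 0.73 [146.2, 208.3] [ 0.415  0.217 -0.008] [0.647 0.373 0.044] [196.  179.5 179. ]
outl pan 0.38 [215.2, 146.0] [ 0.738  0.052 -0.005] [0.782 0.088 0.075] [162. 145. 123.]
```

View pics/top.png

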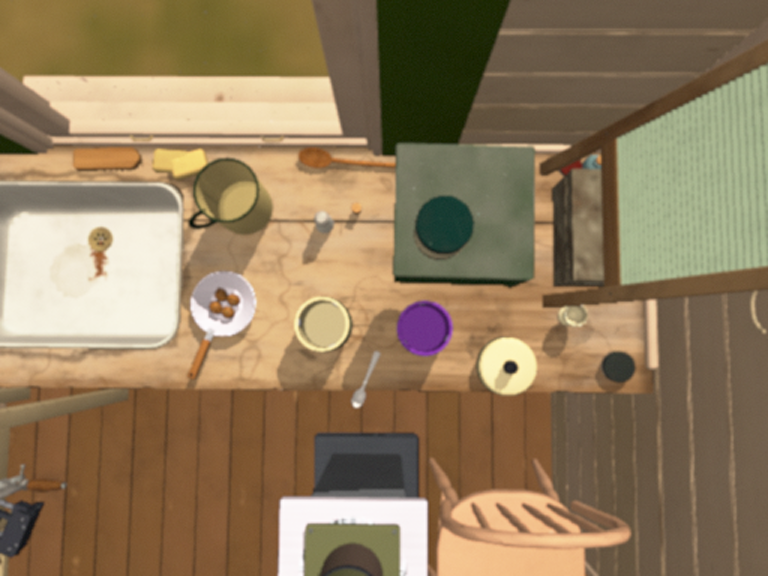

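View pics/a.png

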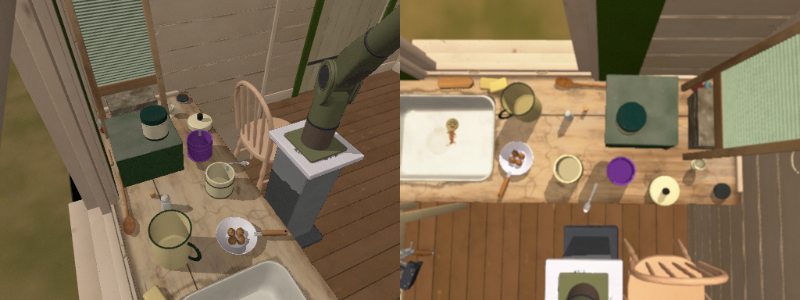

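The nut_tin candidates in the top view (512 px frame) are the cream tin at (213,217) and the purple look-alike at (284,220). The cream one is mine, because the task says to leave the purple one alone. The pan is at (148,203) and the cream lid with a black knob is at (340,245). Next I'll fit circles and check a crop.

```bash
cat >> h.py <<'E'
def circ(xy,it=4):
    k=np.ones(len(xy),bool)
    for _ in range(it):
        A=np.c_[2*xy[k],np.ones(k.sum())]; c=np.linalg.lstsq(A,(xy[k]**2).sum(1),rcond=None)[0]
        rad=np.sqrt(c[2]+c[:2]@c[:2]); e=abs(np.linalg.norm(xy-c[:2],axis=1)-rad); k=e<max(.003,1.5*np.median(e))
    return c[:2],rad,k.sum()
E
python3 - <<'E'
from h import *
for cam in("top","scene"):
  s=viewer.snapshot(cam); P=cloud(s)
  def near(c,rr,a,b): 
    m=(np.linalg.norm(P[...,:2]-c,axis=-1)<rr)&(P[...,2]>a)&(P[...,2]<b)&(s["z_map"]>0); return P[m][:,:2]
  def outer(xy): # convex hull points
    return xy[cv2.convexHull(xy.astype(np.float32),returnPoints=False).ravel()]
  print(cam)
  for n,c,rr,a,b in(("tin",(.53,.065),.075,.085,.105),("lid",(.44,-.33),.08,.03,.05),("knob",(.44,-.33),.03,.06,.085),("pan",(.575,.295),.08,.02,.035)):
    q=near(np.array(c),rr,a,b)
    if len(q)>5: print(n,len(q),circ(q)[0].round(4),"hull",circ(outer(q)))
  q=near(np.array((.46,.335)),.1,.032,.05); q=q[np.linalg.norm(q-(.575,.295),axis=1)>.09]
  if len(q)>5: 
    l=cv2.fitLine(q.astype(np.float32),cv2.DIST_HUBER,0,.01,.01).ravel(); print("handle",len(q),l)
  print("ht near grip",[ (dy,np.median(P[...,2][(np.linalg.norm(P[...,:2]-(.467+.4*dy,.337+.92*dy),axis=-1)<.01)]).round(3)) for dy in(-.09,-.06,-.04,0,.04,.06,.08)])
  for n,z in(("pan_grip",.032),("pan",0),("tin_mouth",.095),("outer_knob",.059)):
    for d in viewer.pinpoint(cam,n)[:2]: print(n,round(d["conf"],2),ray(s,d["at"],z)[:2].round(4))
  if cam=="top": save(s,"crop",(120,160,380,280),3)
E
```

```text
top
tin 231 [0.5308 0.0632] hull (array([0.53108708, 0.06370978]), np.float64(0.05532669229969517), np.int64(33))
lid 1069 [ 0.4449 -0.3303] hull (array([ 0.44464324, -0.33088695]), np.float64(0.06106012678055731), np.int64(32))
knob 72 [ 0.4453 -0.3302] hull (array([ 0.44473275, -0.3299432 ]), np.float64(0.013952840327378114), np.int64(12))
pan 704 [0.5762 0.2881] hull (array([0.57619488, 0.28828404]), np.float64(0.07051955690754996), np.int64(29))
handle 147 [ 0.93089485 -0.36528718  0.45103246  0.33563966]
ht near grip [(-0.09, np.float64(-0.001)), (-0.06, np.float64(-0.001)), (-0.04, np.float64(-0.001)), (0, np.float64(0.039)), (0.04, np.float64(-0.002)), (0.06, np.float64(-0.001)), (0.08, np.float64(0.002))]
pan_grip 0.91 [0.4617 0.3327]
pan 0.93 [0.5778 0.2877]
tin_mouth 0.71 [0.5316 0.0537]
tin_mouth 0.59 [ 0.5201 -0.1558]
outer_knob 0.86 [ 0.4488 -0.3335]
outer_knob 0.6 [0.5681 0.2731]
scene
tin 343 [0.5327 0.0641] hull (array([0.5314148 , 0.06257009]), np.float64(0.05608135219783582), np.int64(36))
lid 459 [ 0.4484 -0.3269] hull (array([ 0.44639367, -0.33020626]), np.float64(0.060397005080871875), np.int64(28))
knob 46 [ 0.4467 -0.3301] hull (array([ 0.44593664, -0.33088551]), np.float64(0.014426132548027017), np.int64(10))
pan 1149 [0.5761 0.2869] hull (array([0.575385  , 0.28660385]), np.float64(0.0706727408561406), np.int64(40))
handle 215 [ 0.9299911  -0.367582    0.4513833   0.33750635]
ht near grip [(-0.09, np.float64(0.001)), (-0.06, np.float64(0.002)), (-0.04, np.float64(0.001)), (0, np.float64(0.004)), (0.04, np.float64(0.001)), (0.06, np.float64(0.002)), (0.08, np.float64(0.003))]
pan_grip 0.94 [0.4709 0.3268]
pan_grip 0.39 [0.598 0.294]
pan 0.93 [0.5761 0.2845]
pan 0.73 [ 0.4931 -0.02  ]
tin_mouth 0.88 [0.5266 0.0633]
tin_mouth 0.82 [ 0.5334 -0.1642]
outer_knob 0.64 [ 0.446  -0.3389]
```

View pics/crop.png

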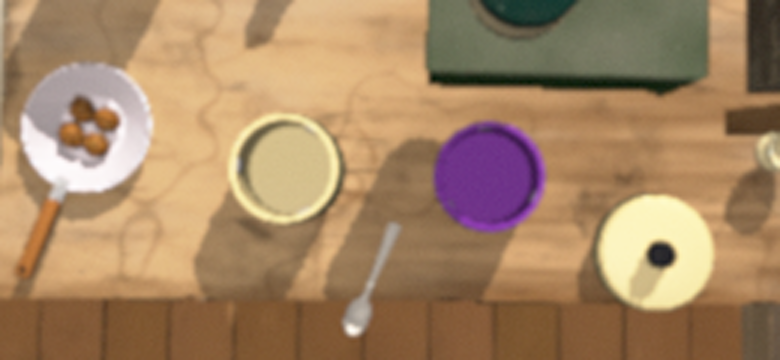

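The crop confirms it: cream tin at (286,168), purple tin at (490,175), lid with its off-centre-looking knob at (656,252), and the pan holding four nuts at (88,128), all in crop pixels. I'm using tin (0.531,0.063), knob (0.445,-0.330), pan (0.576,0.288) and handle yaw -21.5°. Moving above the handle.

play_rows(commands=[{"travel": [-0.25,-0.11,0.06],"delta_rot": [0,0,0],"gripper": 0},{"travel": [-0.5,-0.22,0.12],"delta_rot": [0,0,0],"gripper": 0},{"travel": [-0.73,-0.34,0.19],"delta_rot": [0,0,0],"gripper": 0}], force=60)

```text
clock: 1.62
tool_pos: [0.3048, 0.4986, 0.1792]
eef_rot: [0.178, 0.984, 0.0, 0.0]
contact_force: [0.2, -0.3, -0.3]
opening: 0.684
```

play_rows(commands=[{"travel": [-0.25,-0.11,0.06],"delta_rot": [0,0,0],"gripper": 0},{"travel": [-0.5,-0.22,0.12],"delta_rot": [0,0,0],"gripper": 0},{"travel": [-0.73,-0.34,0.19],"delta_rot": [0,0,0],"gripper": 0}])

```text
clock: 2.0
tool_pos: [0.3896, 0.4125, 0.1508]
eef_rot: [0.178, 0.984, 0.0, 0.0]
contact_force: [-0.4, 0.5, 0.5]
opening: 0.504
```

play_rows(commands=[{"travel": [-0.25,-0.11,0.06],"delta_rot": [0,0,0],"gripper": 0},{"travel": [-0.5,-0.22,0.12],"delta_rot": [0,0,0.003],"gripper": 0},{"travel": [-0.73,-0.34,0.19],"delta_rot": [0,0,0.006],"gripper": 0},{"travel": [-0.73,-0.34,0.19],"delta_rot": [0,0,0.006],"gripper": 0}])

```text
clock: 2.5
tool_pos: [0.4755, 0.3228, 0.1215]
eef_rot: [0.191, 0.982, -0.002, 0.001]
contact_force: [0.5, -0.2, 0.6]
opening: 0.503
```

```bash
cat >> h.py <<'E'
def tr(yaw_x,roll=0,axis=(1,0,0)):
    # tool down with tool x at heading yaw_x (rad), then rolled by `roll` about world axis
    x=np.array([np.cos(yaw_x),np.sin(yaw_x),0]); z=np.array([0,0,-1.]); M=np.c_[x,np.cross(z,x),z]
    return R.from_rotvec(roll*np.array(axis,float))*R.from_matrix(M)
def plan(targets):  # [(tcp,R)] -> normalised rows from the present pose
    s=r.get_state(); p=s["tool_pos"]; R0=R.from_quat(s["eef_rot"])
    print("clock",round(s["clock"],2),"tcp",p.round(4),"F",s["contact_force"].round(1),"open",round(s["opening"],3),"q",s["q"].round(2))
    for t,Q in targets:
        print("travel",(R0.inv().apply(np.array(t)-p)/.15).round(3).tolist(),"rot",((R0.inv()*Q).as_rotvec()/np.pi).round(3).tolist())
HY=np.radians(158.5)
E
python3 - <<'E'
from h import *
plan([((.4737,.328,.1),tr(HY)),((.4737,.328,.015),tr(HY))])
s=viewer.snapshot("wrist"); save(s,"w1",k=1.2)
for n in("pan_grip",):
  for d in viewer.pinpoint("wrist",n):
    a=np.array(d["at"])-[s["cx"],s["cy"]]; rr=np.linalg.norm(a); th=rr/s["fx"]
    v=att(s)@np.array([a[0]/rr*np.sin(th),-a[1]/rr*np.sin(th),-np.cos(th)]); o=np.array(s["origin"])
    print(d["conf"],(o+v*(.032-o[2])/v[2]).round(4))
E
```

```text
clock 2.5 tcp [0.4755 0.3228 0.1215] F [ 0.5 -0.2  0.6] open 0.503 q [-0.55  0.74 -0.21  1.8   0.25  0.63  0.27]
travel [0.024, 0.028, 0.143] rot [-0.001, 0.001, -0.003]
travel [0.025, 0.029, 0.71] rot [-0.001, 0.001, -0.003]
0.6 [0.4692 0.3291 0.032 ]
0.25 [0.5465 0.2834 0.032 ]
```

The wrist camera's pan_grip (0.469,0.329) agrees to the millimetre. Descend and grip.

play_rows(commands=[{"travel": [0.025,0.029,0.3],"delta_rot": [0,0,-0.003],"gripper": 0},{"travel": [0.025,0.029,0.55],"delta_rot": [0,0,-0.003],"gripper": 0},{"travel": [0.025,0.029,0.71],"delta_rot": [0,0,-0.003],"gripper": 0},{"travel": [0.025,0.029,0.71],"delta_rot": [0,0,-0.003],"gripper": -1},{"travel": [0.025,0.029,0.71],"delta_rot": [0,0,-0.003],"gripper": -1},{"travel": [0.025,0.029,0.71],"delta_rot": [0,0,-0.003],"gripper": -1},{"travel": [0.025,0.029,0.71],"delta_rot": [0,0,-0.003],"gripper": -1},{"travel": [0.025,0.029,0.71],"delta_rot": [0,0,-0.003],"gripper": -1}], force=60)

```text
clock: 3.6
tool_pos: [0.4714, 0.3327, 0.0163]
eef_rot: [0.183, 0.983, 0.0, 0.0]
contact_force: [-0.4, -0.8, -0.5]
opening: 0.005
```

```bash
python3 - <<'E'
from h import *
plan([((.4737,.328,.015),tr(HY)),((.4737,.328,.135),tr(HY)),((.4737,.328,.165),tr(HY))])
E
```

```text
clock 3.6 tcp [0.4714 0.3327 0.0163] F [-0.4 -0.8 -0.5] open 0.005 q [-0.61  0.91 -0.15  1.84  0.31  0.41  0.22]
travel [-0.026, -0.023, 0.009] rot [0.0, 0.0, 0.003]
travel [-0.026, -0.023, -0.791] rot [0.0, 0.0, 0.003]
travel [-0.026, -0.023, -0.991] rot [0.0, 0.0, 0.003]
```

```bash
python3 - <<'E'
from h import *
s=viewer.snapshot("wrist"); t=viewer.snapshot("scene")
a=s["color"]; b=cv2.resize(t["color"][200:350,180:380],(512,384))
cv2.imwrite("pics/g1.png",cv2.resize(np.hstack([a,b])[...,::-1],(800,300)))
print(s["origin"],att(s).round(2))
E
```

```text
[0.40619382 0.35817168 0.19419049] [[ 0.36 -0.9  -0.25]
 [ 0.93  0.35  0.1 ]
 [ 0.   -0.27  0.96]]
```

View pics/g1.png

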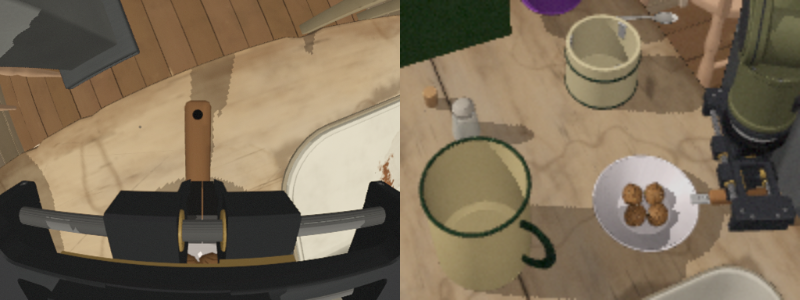

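```bash
python3 - <<'E'
from h import *
s=viewer.snapshot("wrist"); t=viewer.snapshot("scene")
a=cv2.resize(s["color"][210:350,190:330],(500,500),interpolation=cv2.INTER_CUBIC); P=cloud(t)
print(viewer.pinpoint("scene","pan_grip")[:1], [circ(P[(np.linalg.norm(P[...,:2]-(.575,.287),axis=-1)<.08)&(P[...,2]>.02)&(P[...,2]<.035)][:,:2])])
cv2.imwrite("pics/g2.png",a[...,::-1])
E
```

```text
[{'at': [347.7, 298.0], 'conf': 0.65}] [(array([0.57596153, 0.2869262 ]), np.float64(0.06426424743556822), np.int64(748))]
```

View pics/g2.png

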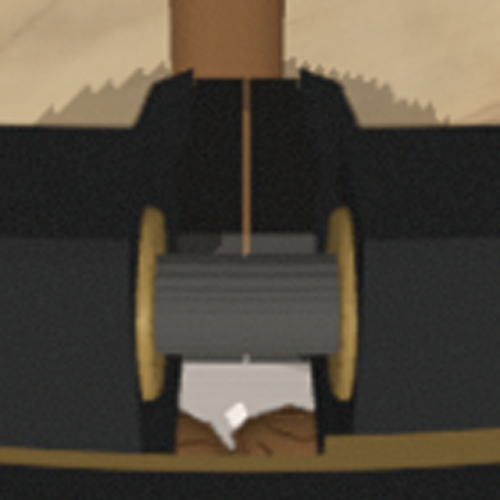

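```bash
python3 - <<'E'
from h import *
s=viewer.snapshot("wrist"); Z=s["z_map"]
h,w=Z.shape; u,v=np.meshgrid(np.arange(w),np.arange(h)); a=np.stack([u-s["cx"],v-s["cy"]],-1); rr=np.linalg.norm(a,axis=-1)+1e-9; th=rr/s["fx"]
P=np.stack([np.tan(th)*a[...,0]/rr*Z,-np.tan(th)*a[...,1]/rr*Z,-Z],-1)@att(s).T+np.array(s["origin"])
g=lambda X,Y:(int(190+X*.28),int(210+Y*.28))
for n,X,Y in(("handle near",230,30),("handle edge",230,68),("fingerL tip",220,90),("fingerR",275,90),("finger mid",220,180),("table",60,60),("slit",247,150),("shadow",100,105)):
  c,rw=g(X,Y); print(n,Z[rw,c].round(3),P[rw,c].round(4))
for dv in range(0,80,6): print(P[212+dv,252].round(3))
E
```

```text
handle near 0.161 [0.4571 0.3357 0.0417]
handle edge 0.165 [0.4637 0.3331 0.0402]
fingerL tip 0.153 [0.4618 0.3323 0.0521]
fingerR 0.152 [0.4645 0.3402 0.0528]
finger mid 0.126 [0.4619 0.333  0.0798]
table 0.206 [0.4643 0.2959 0.0011]
slit 0.14 [0.4658 0.3352 0.0663]
shadow 0.209 [0.4764 0.2999 0.0013]
[0.454 0.336 0.04 ]
[0.457 0.335 0.041]
[0.46  0.333 0.042]
[0.463 0.332 0.041]
[0.462 0.333 0.054]
[0.462 0.333 0.06 ]
[0.462 0.333 0.068]
[0.462 0.333 0.075]
[0.462 0.333 0.079]
[0.462 0.333 0.085]
[0.462 0.334 0.09 ]
[0.464 0.333 0.092]
[0.406 0.358 0.194]
[0.447 0.34  0.128]
```

The fingers read shut even though the handle should be between them. I'll raise a little and compare the fingertip height in the images with tool_pos.

play_rows(commands=[{"travel": [0,0,-0.13],"delta_rot": [0,0,0],"gripper": -1},{"travel": [0,0,-0.27],"delta_rot": [0,0,0],"gripper": -1},{"travel": [0,0,-0.27],"delta_rot": [0,0,0],"gripper": -1}])

```text
clock: 4.28
tool_pos: [0.472, 0.3333, 0.0575]
eef_rot: [0.183, 0.983, 0.001, 0.001]
contact_force: [0.9, -0.4, 0.1]
opening: 0.005
```

```bash
cat >> h.py <<'E'
def wcloud(s):
    Z=s["z_map"]; h,w=Z.shape; u,v=np.meshgrid(np.arange(w),np.arange(h)); a=np.stack([u-s["cx"],v-s["cy"]],-1); rr=np.linalg.norm(a,axis=-1)+1e-9; th=rr/s["fx"]
    return np.stack([np.tan(th)*a[...,0]/rr*Z,-np.tan(th)*a[...,1]/rr*Z,-Z],-1)@att(s).T+np.array(s["origin"])
E
python3 - <<'E'
from h import *
s=viewer.snapshot("wrist"); P=wcloud(s); print(r.get_state()["tool_pos"], r.get_state()["opening"])
for v in range(196,300,4): print(v,P[v,252].round(3),P[v,285].round(3))
t=viewer.snapshot("scene")
cv2.imwrite("pics/g3.png",np.hstack([cv2.resize(s["color"][170:350,170:340],(400,420)),cv2.resize(t["color"][230:340,270:380],(400,420),interpolation=cv2.INTER_CUBIC)])[...,::-1])
E
```

```text
[0.47138279 0.33273293 0.05653817] 0.0024651557357636493
196 [0.457 0.335 0.042] [0.477 0.355 0.002]
200 [0.46  0.334 0.041] [0.48  0.354 0.002]
204 [0.462 0.333 0.041] [0.483 0.353 0.002]
208 [0.465 0.331 0.04 ] [0.487 0.352 0.001]
212 [0.468 0.33  0.04 ] [0.49  0.35  0.001]
216 [0.47  0.33  0.042] [0.493 0.349 0.001]
220 [0.473 0.328 0.041] [0.497 0.348 0.002]
224 [0.476 0.327 0.041] [0.5   0.347 0.002]
228 [0.479 0.326 0.041] [0.503 0.346 0.003]
232 [0.463 0.334 0.09 ] [0.507 0.345 0.002]
236 [0.462 0.334 0.096] [0.467 0.35  0.1  ]
240 [0.463 0.334 0.101] [0.467 0.349 0.104]
244 [0.463 0.334 0.104] [0.467 0.349 0.108]
248 [0.463 0.334 0.11 ] [0.444 0.352 0.159]
252 [0.463 0.334 0.113] [0.446 0.352 0.158]
256 [0.463 0.334 0.118] [0.447 0.351 0.158]
260 [0.463 0.334 0.121] [0.448 0.351 0.158]
264 [0.462 0.334 0.126] [0.448 0.351 0.161]
268 [0.463 0.334 0.128] [0.448 0.35  0.162]
272 [0.463 0.334 0.132] [0.446 0.351 0.168]
276 [0.463 0.334 0.134] [0.446 0.351 0.17 ]
280 [0.465 0.333 0.134] [0.447 0.35  0.17 ]
284 [0.446 0.342 0.169] [0.447 0.35  0.172]
288 [0.447 0.341 0.169] [0.448 0.35  0.172]
292 [0.448 0.341 0.17 ] [0.45  0.349 0.172]
296 [0.449 0.34  0.17 ] [0.451 0.349 0.171]
```

View pics/g3.png

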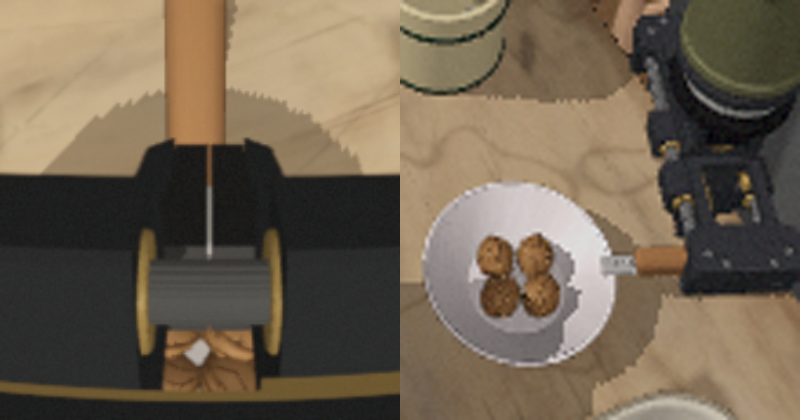

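The view shows the fingertips (bottom of the black pads at about (208,145)) well above the handle. In depth, the tips are at z≈0.087 while tool_pos reads 0.057, so the real tips sit about 30 mm behind the reported TCP. I'll compensate for that, watching the force on the way down.

play_rows(commands=[{"travel": [-0.02,-0.023,0],"delta_rot": [0,0,0.002],"gripper": 0},{"travel": [-0.02,-0.023,0],"delta_rot": [0,0,0.002],"gripper": 0},{"travel": [-0.02,-0.023,0],"delta_rot": [0,0,0.002],"gripper": 0},{"travel": [-0.02,-0.023,0.12],"delta_rot": [0,0,0.002],"gripper": 0},{"travel": [-0.02,-0.023,0.24],"delta_rot": [0,0,0.002],"gripper": 0},{"travel": [-0.02,-0.023,0.36],"delta_rot": [0,0,0.002],"gripper": 0},{"travel": [-0.02,-0.023,0.36],"delta_rot": [0,0,0.002],"gripper": 0}])

```text
clock: 5.25
tool_pos: [0.4713, 0.3273, 0.0002]
eef_rot: [0.185, 0.983, -0.001, -0.001]
contact_force: [0.8, -0.4, 0.2]
opening: 0.504
```

```bash
python3 - <<'E'
from h import *
plan([((.4737,.328,-.014),tr(HY))])
s=viewer.snapshot("wrist"); P=wcloud(s)
R0=R.from_quat(r.get_state()["eef_rot"]); p=r.get_state()["tool_pos"]
L=R0.inv().apply((P-p).reshape(-1,3)).reshape(P.shape)  # in tool frame
m=(s["z_map"]>0)&(abs(L[...,0])<.03)&(abs(L[...,1])<.06)&(P[...,2]>.01)&(L[...,2]<.02)&(s["color"].max(-1)<70)
q=L[m]
for a in np.arange(-.06,.06,.01):
  k=(q[:,1]>a)&(q[:,1]<=a+.01)
  if k.sum(): print("tool y",round(a,2),k.sum(),"max tool z",q[k][:,2].max().round(3),"x",q[k][:,0].min().round(3),q[k][:,0].max().round(3))
E
```

```text
clock 5.25 tcp [4.713e-01 3.273e-01 2.000e-04] F [ 0.8 -0.4  0.2] open 0.504 q [-0.6   0.94 -0.14  1.85  0.31  0.38  0.22]
travel [-0.013, 0.01, 0.095] rot [-0.001, -0.001, 0.001]
tool y -0.06 1522 max tool z -0.112 x 0.014 0.03
tool y -0.05 2653 max tool z -0.117 x 0.013 0.03
tool y -0.04 3603 max tool z -0.032 x -0.007 0.03
tool y -0.03 4042 max tool z -0.031 x -0.01 0.03
tool y -0.02 1918 max tool z -0.107 x 0.021 0.028
tool y -0.01 1976 max tool z -0.107 x 0.021 0.028
tool y 0.0 1990 max tool z -0.107 x 0.02 0.028
tool y 0.01 1961 max tool z -0.106 x 0.017 0.028
tool y 0.02 4541 max tool z -0.031 x -0.01 0.03
tool y 0.03 3698 max tool z -0.032 x 0.008 0.03
tool y 0.04 2538 max tool z -0.117 x -0.013 0.03
tool y 0.05 1486 max tool z -0.117 x -0.014 0.03
```

Confirmed: the tips are 31 mm behind the reported TCP, so the grasp point is 50 mm behind it. Go lower and grip.

play_rows(commands=[{"travel": [0,0,0.06],"delta_rot": [0,0,0],"gripper": 0},{"travel": [0,0,0.11],"delta_rot": [0,0,0],"gripper": 0},{"travel": [0,0,0.11],"delta_rot": [0,0,0],"gripper": -1},{"travel": [0,0,0.11],"delta_rot": [0,0,0],"gripper": -1},{"travel": [0,0,0.11],"delta_rot": [0,0,0],"gripper": -1},{"travel": [0,0,0.11],"delta_rot": [0,0,0],"gripper": -1},{"travel": [0,0,0.11],"delta_rot": [0,0,0],"gripper": -1}], force=60)

```text
clock: 6.18
tool_pos: [0.4729, 0.3285, -0.0139]
eef_rot: [0.186, 0.983, 0.0, 0.0]
contact_force: [0.4, 1.2, 1.3]
opening: 0.195
```

play_rows(commands=[{"travel": [0,0,-0.1],"delta_rot": [0,0,0],"gripper": -1},{"travel": [0,0,-0.25],"delta_rot": [0,0,0],"gripper": -1},{"travel": [0,0,-0.45],"delta_rot": [0,0,0],"gripper": -1},{"travel": [0,0,-0.65],"delta_rot": [0,0,0],"gripper": -1},{"travel": [0,0,-0.85],"delta_rot": [0,0,0],"gripper": -1},{"travel": [0,0,-1],"delta_rot": [0,0,0],"gripper": -1},{"travel": [0,0,-1],"delta_rot": [0,0,0],"gripper": -1}])

```text
clock: 7.05
tool_pos: [0.4733, 0.3287, 0.1378]
eef_rot: [0.186, 0.983, 0.001, 0.001]
contact_force: [0.3, -0.4, -2.5]
opening: 0.197
```

```bash
python3 - <<'E'
from h import *
plan([])
for cam in("scene","top"):
  t=viewer.snapshot(cam); P=cloud(t); o=viewer.outline_of(cam,"pan")
  if o:
    q=P[o[0]["pixels"]&(t["z_map"]>0)]; q=q[(q[:,2]>.09)&(q[:,0]>.49)]; hull=q[cv2.convexHull(q[:,:2].astype(np.float32),returnPoints=False).ravel()]
    A=np.c_[hull[:,:2],np.ones(len(hull))]; pl=np.linalg.lstsq(A,hull[:,2],rcond=None)[0]
    print(cam,len(q),circ(hull[:,:2]),"rim z",hull[:,2].mean(),"slope",pl[:2])
  if cam=="scene": save(t,"lift",(150,150,400,350),2.4)
E
```

```text
clock 7.05 tcp [0.4733 0.3287 0.1378] F [ 0.3 -0.4 -2.5] open 0.197 q [-0.55  0.72 -0.23  1.79  0.25  0.66  0.27]
scene 1765 (array([0.57582886, 0.2869096 ]), np.float64(0.069649277884187), np.int64(34)) rim z 0.17994968820192933 slope [-0.00911226  0.02950901]
top 1519 (array([0.57542193, 0.287384  ]), np.float64(0.0700757591124947), np.int64(32)) rim z 0.17492038916643704 slope [-0.03447209 -0.00842377]
```

View pics/lift.png

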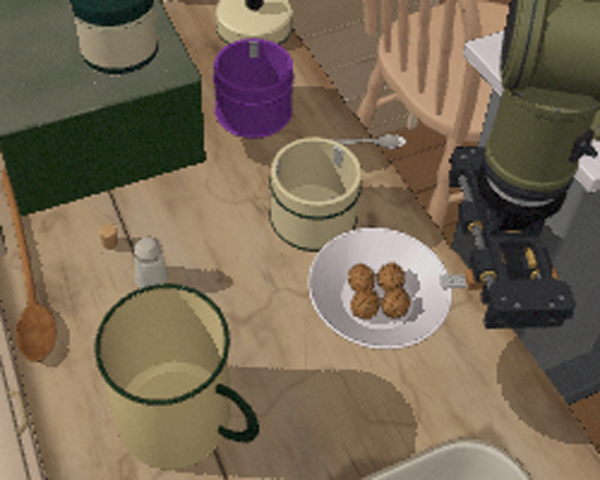

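The pan is held, level and 152 mm up (pan at (380,285) in the crop), with all four nuts in it. Next I'll check the mug's clearance and plan the swing and the roll with the lip over the tin.

```bash
cat >> h.py <<'E'
# pan<->tool relation at lift
_c=np.array([.5755,.287,.152]); _Rp=R.from_euler("z",-21.5,degrees=True)
_pt=_Rp.inv().apply(np.array([.4733,.3287,.1378])-_c); _Rt=_Rp.inv()*R.from_quat(np.array([.186,.9825,.0005,.0005]))
T=np.array([.5312,.0633,.095])
def pan_tool(phi,psi,lip=None,c=None):
    Rp=R.from_euler("z",psi,degrees=True)*R.from_euler("x",phi,degrees=True)
    if c is None: c=np.array(lip)-Rp.apply([0,-.07,.028])
    return np.array(c)+Rp.apply(_pt),Rp*_Rt
E
python3 - <<'E'
from h import *
t=viewer.snapshot("top"); P=cloud(t); m=(P[...,0]>.58)&(P[...,0]<.8)&(P[...,1]>.13)&(P[...,1]<.42)&(P[...,2]>.05)&(t["z_map"]>0)&(t["z_map"]<1.3)
q=P[m]; q=q[~((np.linalg.norm(q[:,:2]-(.576,.287),axis=1)<.08)&(q[:,2]>.14))]; print("mug",np.percentile(q,[1,99],axis=0).round(3))
psi=-75; n=np.array([np.sin(np.radians(psi)),-np.cos(np.radians(psi)),0])  # tipping direction
lip=T-.015*n; lip[2]=.108
c0=lip-R.from_euler("zx",[0,0]).apply([0,0,0])-.07*n; c0=np.array([*c0[:2],.16])
print("c0",c0)
W=[]
for k in range(1,9):
  f=k/8; W.append(pan_tool(0,-21.5+f*(psi+21.5),c=_c+f*(c0-_c)))
plan(W); print(W[-1][0])
E
```

```text
mug [[0.73  0.187 0.051]
 [0.799 0.335 0.161]]
c0 [0.6133037  0.08529962 0.16      ]Traceback (most recent call last):
  File "<stdin>", line 10, in <module>
NameError: name '_c' is not defined
```

```bash
sed -i 's/\b_c\b/C0/g; s/\b_Rp\b/RP0/g; s/\b_pt\b/PT/g; s/\b_Rt\b/RT/g' h.py; python3 - <<'E'
from h import *
c0=np.array([.6133,.0853,.16])
plan([pan_tool(0,-21.5-53.5*f,c=C0+f*(c0-C0)) for f in (np.arange(1,9)/8)])
E
```

```text
clock 7.3 tcp [0.4718 0.3276 0.1347] F [ 0.1  0.3 -2.9] open 0.199 q [-0.55  0.72 -0.23  1.79  0.25  0.66  0.27]
travel [-0.103, -0.049, -0.027] rot [-0.001, -0.001, 0.037]
travel [-0.21, -0.11, -0.034] rot [-0.001, -0.001, 0.075]
travel [-0.326, -0.173, -0.041] rot [-0.001, -0.001, 0.112]
travel [-0.452, -0.24, -0.047] rot [-0.001, -0.001, 0.149]
travel [-0.587, -0.311, -0.054] rot [-0.001, -0.001, 0.186]
travel [-0.73, -0.388, -0.061] rot [-0.001, -0.001, 0.223]
travel [-0.881, -0.472, -0.067] rot [-0.001, -0.0, 0.26]
travel [-1.038, -0.563, -0.074] rot [-0.001, -0.0, 0.298]
```

play_rows(commands=[{"travel": [-0.05,-0.02,-0.02],"delta_rot": [0,0,0.018],"gripper": -1},{"travel": [-0.15,-0.08,-0.03],"delta_rot": [0,0,0.055],"gripper": -1},{"travel": [-0.27,-0.14,-0.04],"delta_rot": [0,0,0.094],"gripper": -1},{"travel": [-0.39,-0.205,-0.045],"delta_rot": [0,0,0.13],"gripper": -1},{"travel": [-0.52,-0.275,-0.05],"delta_rot": [0,0,0.168],"gripper": -1},{"travel": [-0.66,-0.35,-0.06],"delta_rot": [0,0,0.205],"gripper": -1},{"travel": [-0.8,-0.43,-0.065],"delta_rot": [0,0,0.24],"gripper": -1},{"travel": [-0.92,-0.5,-0.07],"delta_rot": [0,0,0.27],"gripper": -1},{"travel": [-0.99,-0.56,-0.07],"delta_rot": [0,0,0.297],"gripper": -1},{"travel": [-0.99,-0.56,-0.07],"delta_rot": [0,0,0.297],"gripper": -1}])

```text
clock: 8.55
tool_pos: [0.5811, 0.1938, 0.1461]
eef_rot: [0.609, 0.793, -0.0, 0.001]
contact_force: [-0.1, 0.2, -1.9]
opening: 0.2
```

```bash
python3 - <<'E'
from h import *
psi=-75; n=np.array([np.sin(np.radians(psi)),-np.cos(np.radians(psi)),0]); lip=T-.015*n
W=[]
for k in range(1,9):
  phi=5*k; l=lip.copy(); l[2]=.108+.07*(1-phi/40)  # lip descends as it rolls
  W.append(pan_tool(phi,psi,lip=l))
plan(W)
t=viewer.snapshot("top"); P=cloud(t); o=viewer.outline_of("top","pan"); q=P[o[0]["pixels"]&(t["z_map"]>0)]; q=q[(q[:,2]>.1)&(np.linalg.norm(q[:,:2]-(.613,.085),axis=1)<.085)]
h=q[cv2.convexHull(q[:,:2].astype(np.float32),returnPoints=False).ravel()]; print("pan",circ(h[:,:2]),h[:,2].mean())
E
```

```text
clock 8.55 tcp [0.5811 0.1938 0.1461] F [-0.1  0.2 -1.9] open 0.2 q [-0.4   0.75  0.    1.67 -0.    0.73 -0.13]
travel [-0.018, 0.052, 0.084] rot [-0.028, 0.0, -0.001]
travel [-0.018, 0.071, 0.098] rot [-0.056, 0.0, -0.001]
travel [-0.018, 0.086, 0.111] rot [-0.084, 0.0, -0.001]
travel [-0.018, 0.097, 0.122] rot [-0.112, 0.0, -0.001]
travel [-0.018, 0.104, 0.133] rot [-0.139, 0.0, -0.0]
travel [-0.018, 0.106, 0.143] rot [-0.167, 0.0, -0.0]
travel [-0.018, 0.105, 0.153] rot [-0.195, 0.0, -0.0]
travel [-0.018, 0.099, 0.164] rot [-0.223, 0.0, -0.0]
pan (array([0.61018907, 0.08739864]), np.float64(0.07023244063936047), np.int64(39)) 0.185373634367995
```

play_rows(commands=[{"travel": [-0.01,0.03,0.04],"delta_rot": [-0.014,0,0],"gripper": -1},{"travel": [-0.018,0.052,0.084],"delta_rot": [-0.028,0,0],"gripper": -1},{"travel": [-0.018,0.071,0.098],"delta_rot": [-0.056,0,0],"gripper": -1},{"travel": [-0.018,0.086,0.111],"delta_rot": [-0.084,0,0],"gripper": -1},{"travel": [-0.018,0.097,0.122],"delta_rot": [-0.112,0,0],"gripper": -1},{"travel": [-0.018,0.104,0.133],"delta_rot": [-0.139,0,0],"gripper": -1},{"travel": [-0.018,0.106,0.143],"delta_rot": [-0.167,0,0],"gripper": -1},{"travel": [-0.018,0.105,0.153],"delta_rot": [-0.195,0,0],"gripper": -1},{"travel": [-0.018,0.099,0.164],"delta_rot": [-0.223,0,0],"gripper": -1},{"travel": [-0.018,0.099,0.164],"delta_rot": [-0.223,0,0],"gripper": -1}])

```text
clock: 9.9
tool_pos: [0.5642, 0.1738, 0.1041]
eef_rot: [0.595, 0.789, 0.104, 0.116]
contact_force: [-0.2, 0.2, -2.4]
opening: 0.198
```

```bash
python3 - <<'E'
from h import *
psi=-75; n=np.array([np.sin(np.radians(psi)),-np.cos(np.radians(psi)),0]); lip=T-.015*n; lip[2]=.106
W=[pan_tool(phi,psi,lip=lip) for phi in(40,44,48,52,56,60,64,68,72,76,80)]
plan(W)
t=viewer.snapshot("scene"); u=viewer.snapshot("top"); P=cloud(t)
o=viewer.outline_of("scene","pan"); q=P[o[0]["pixels"]&(t["z_map"]>0)]; k=q[:,2].argsort(); q=q[q[:,2]>.085]; print("lowest pan pts",np.sort(q[:,2])[:5], q[q[:,2].argsort()[:5]].round(3))
cv2.imwrite("pics/p1.png",np.hstack([cv2.resize(t["color"][150:330,200:400],(400,360)),cv2.resize(u["color"][150:290,120:276],(400,360))])[...,::-1])
E
```

```text
clock 9.9 tcp [0.5642 0.1738 0.1041] F [-0.2  0.2 -2.4] open 0.198 q [-0.29  0.72 -0.24  2.09  1.42  0.27 -1.55]
travel [0.073, 0.264, -0.029] rot [-0.125, 0.015, 0.011]
travel [0.071, 0.268, -0.067] rot [-0.147, 0.014, 0.012]
travel [0.069, 0.269, -0.106] rot [-0.169, 0.014, 0.012]
travel [0.067, 0.268, -0.144] rot [-0.191, 0.014, 0.013]
travel [0.065, 0.264, -0.182] rot [-0.214, 0.013, 0.013]
travel [0.063, 0.258, -0.22] rot [-0.236, 0.013, 0.014]
travel [0.062, 0.248, -0.258] rot [-0.258, 0.012, 0.014]
travel [0.06, 0.237, -0.295] rot [-0.28, 0.012, 0.015]
travel [0.058, 0.222, -0.33] rot [-0.302, 0.011, 0.015]
travel [0.057, 0.206, -0.365] rot [-0.325, 0.011, 0.016]
travel [0.056, 0.186, -0.398] rot [-0.347, 0.01, 0.016]
lowest pan pts [0.09558315 0.1236207  0.1239761  0.12437472 0.12452592] [[0.582 0.084 0.096]
 [0.583 0.043 0.124]
 [0.585 0.047 0.124]
 [0.584 0.073 0.124]
 [0.586 0.051 0.125]]
```

View pics/p1.png

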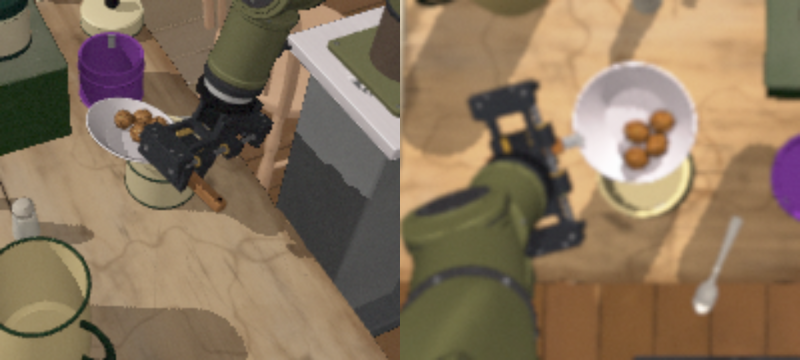

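The roll is limited by the wrist joints re-sorting near singularity, so it's only at about 18°. The nuts are gathered at the lip side, and in the top view the lip is over the tin's mouth (645,180). Continuing.

play_rows(commands=[{"travel": [0.02,0.07,-0.007],"delta_rot": [-0.03,0.004,0.003],"gripper": -1},{"travel": [0.04,0.13,-0.015],"delta_rot": [-0.06,0.008,0.005],"gripper": -1},{"travel": [0.055,0.2,-0.02],"delta_rot": [-0.09,0.012,0.008],"gripper": -1},{"travel": [0.073,0.264,-0.029],"delta_rot": [-0.125,0.015,0.011],"gripper": -1},{"travel": [0.073,0.264,-0.029],"delta_rot": [-0.125,0.015,0.011],"gripper": -1}])

```text
clock: 10.68
tool_pos: [0.5933, 0.1918, 0.116]
eef_rot: [0.573, 0.747, 0.266, 0.207]
contact_force: [-0.8, 0.0, -3.9]
opening: 0.192
```

```bash
cat >> h.py <<'E'
def panstate():
    s=r.get_state(); Rt=R.from_quat(s["eef_rot"]); Rp=Rt*RT.inv(); c=s["tool_pos"]-Rp.apply(PT); z=Rp.apply([0,0,1]); h=Rp.apply([-1,0,0])
    d=np.array([0,0,-1.])+z*z[2]; d=Rp.inv().apply(d/np.linalg.norm(d)); lip=c+Rp.apply(np.array([0,0,.028])+.07*d)
    print("pan c",c.round(4),"tilt",np.degrees(np.arccos(z[2])).round(1),"toward",z[:2].round(2),"handle",h.round(2),"lowest lip",lip.round(4))
E
python3 - <<'E'
from h import *
psi=-75; n=np.array([np.sin(np.radians(psi)),-np.cos(np.radians(psi)),0]); lip=T-.015*n; lip[2]=.106
plan([pan_tool(phi,psi,lip=lip) for phi in(40,44,48,52,56,60,64,68,72,76,80)]); panstate()
E
```

```text
clock 10.68 tcp [0.5933 0.1918 0.116 ] F [-0.8  0.  -3.9] open 0.192 q [-0.07  0.87 -0.65  2.35  2.44  0.89 -2.51]
travel [0.016, 0.033, -0.003] rot [-0.003, 0.001, 0.0]
travel [0.015, 0.051, -0.037] rot [-0.026, 0.001, 0.0]
travel [0.015, 0.067, -0.073] rot [-0.048, 0.001, 0.001]
travel [0.015, 0.08, -0.109] rot [-0.07, 0.001, 0.001]
travel [0.015, 0.091, -0.146] rot [-0.092, 0.001, 0.001]
travel [0.015, 0.099, -0.184] rot [-0.115, 0.001, 0.001]
travel [0.014, 0.104, -0.222] rot [-0.137, 0.001, 0.001]
travel [0.014, 0.107, -0.26] rot [-0.159, 0.001, 0.001]
travel [0.014, 0.107, -0.299] rot [-0.181, 0.001, 0.001]
travel [0.014, 0.105, -0.337] rot [-0.203, 0.001, 0.001]
travel [0.014, 0.099, -0.376] rot [-0.226, 0.001, 0.001]
pan c [0.6121 0.0826 0.1265] tilt 39.4 toward [-0.61 -0.16] handle [-0.26  0.97 -0.  ] lowest lip [0.5425 0.0643 0.1037]
```

play_rows(commands=[{"travel": [0.015,0.042,-0.02],"delta_rot": [-0.015,0,0],"gripper": -1},{"travel": [0.015,0.06,-0.05],"delta_rot": [-0.037,0,0],"gripper": -1},{"travel": [0.015,0.067,-0.073],"delta_rot": [-0.048,0,0],"gripper": -1}])

```text
clock: 11.05
tool_pos: [0.596, 0.1944, 0.1327]
eef_rot: [0.554, 0.725, 0.322, 0.253]
contact_force: [0.3, -1.1, -2.6]
opening: 0.191
```

```bash
python3 - <<'E'
from h import *
psi=-75; n=np.array([np.sin(np.radians(psi)),-np.cos(np.radians(psi)),0]); lip=T-.015*n; lip[2]=.106
plan([pan_tool(phi,psi,lip=lip) for phi in(48,52,56,60,64,68,72,76,80)]); panstate()
E
```

```text
clock 11.05 tcp [0.596  0.1944 0.1327] F [ 0.3 -1.1 -2.6] open 0.191 q [-0.07  0.96 -0.72  2.46  2.53  1.22 -2.6 ]
travel [0.003, -0.02, -0.004] rot [0.002, 0.002, 0.002]
travel [0.003, -0.002, -0.038] rot [-0.021, 0.002, 0.002]
travel [0.003, 0.015, -0.073] rot [-0.043, 0.002, 0.002]
travel [0.002, 0.028, -0.109] rot [-0.065, 0.002, 0.002]
travel [0.002, 0.04, -0.145] rot [-0.087, 0.002, 0.002]
travel [0.002, 0.048, -0.183] rot [-0.11, 0.002, 0.002]
travel [0.001, 0.054, -0.221] rot [-0.132, 0.002, 0.002]
travel [0.001, 0.058, -0.26] rot [-0.154, 0.002, 0.002]
travel [0.001, 0.058, -0.298] rot [-0.176, 0.002, 0.002]
pan c [0.6133 0.0849 0.1421] tilt 48.3 toward [-0.72 -0.19] handle [-0.26  0.97 -0.01] lowest lip [0.5479 0.068  0.1085]
```

Joints 4 and 7 are close to their limits with this tipping direction. I'll swing the tip direction round toward -y at about 42° with the lip still over the mouth, which puts the wrist farther from the base, then tip further.

```bash
cat >> h.py <<'E'
def pan_tip(phi,ang,psi,off=.015,z=.108):
    n=np.array([np.cos(np.radians(ang)),np.sin(np.radians(ang)),0]); ax=np.cross([0,0,1],n)
    Rp=R.from_rotvec(np.radians(phi)*ax)*R.from_euler("z",psi,degrees=True)
    lip=T-off*n; lip[2]=z
    c=lip-Rp.apply([0,0,.028])-R.from_rotvec(np.radians(phi)*ax).apply(.07*n)
    return c+Rp.apply(PT),Rp*RT
E
python3 - <<'E'
from h import *
plan([pan_tip(42 if k else 44,195+(k+1)*75/9,-75,z=.115) for k in range(9)]); panstate()
E
```

```text
clock 11.05 tcp [0.596  0.1944 0.1327] F [ 0.3 -1.1 -2.6] open 0.191 q [-0.07  0.96 -0.72  2.46  2.53  1.22 -2.6 ]
travel [0.089, 0.035, -0.088] rot [0.026, 0.034, 0.016]
travel [0.168, 0.047, -0.149] rot [0.044, 0.062, 0.028]
travel [0.235, 0.061, -0.234] rot [0.055, 0.091, 0.041]
travel [0.291, 0.069, -0.32] rot [0.07, 0.118, 0.053]
travel [0.337, 0.069, -0.404] rot [0.089, 0.143, 0.064]
travel [0.374, 0.063, -0.486] rot [0.111, 0.165, 0.074]
travel [0.401, 0.05, -0.563] rot [0.137, 0.184, 0.083]
travel [0.421, 0.031, -0.634] rot [0.165, 0.2, 0.089]
travel [0.434, 0.004, -0.698] rot [0.196, 0.212, 0.095]
pan c [0.6133 0.0849 0.1421] tilt 48.3 toward [-0.72 -0.19] handle [-0.26  0.97 -0.01] lowest lip [0.5479 0.068  0.1085]
```

play_rows(commands=[{"travel": [0.06,0.025,-0.05],"delta_rot": [0.02,0.02,0.01],"gripper": -1},{"travel": [0.13,0.04,-0.12],"delta_rot": [0.036,0.048,0.022],"gripper": -1},{"travel": [0.168,0.047,-0.149],"delta_rot": [0.044,0.062,0.028],"gripper": -1}])

```text
clock: 11.42
tool_pos: [0.5787, 0.2157, 0.1541]
eef_rot: [0.568, 0.741, 0.336, 0.127]
contact_force: [-0.0, 0.0, -2.5]
opening: 0.196
```

```bash
python3 - <<'E'
from h import *
plan([pan_tip(42,195+(k+1)*75/9,-75,z=.115) for k in range(1,9)]); panstate()
E
```

```text
clock 11.43 tcp [0.5787 0.2157 0.1541] F [-0.   0.  -2.5] open 0.196 q [ 0.13  0.85 -0.82  2.37  2.59  0.76 -2.56]
travel [0.001, -0.011, 0.005] rot [-0.0, -0.001, -0.0]
travel [0.084, -0.014, -0.065] rot [0.011, 0.028, 0.012]
travel [0.156, -0.023, -0.138] rot [0.026, 0.055, 0.023]
travel [0.217, -0.038, -0.211] rot [0.045, 0.08, 0.034]
travel [0.267, -0.059, -0.283] rot [0.068, 0.102, 0.045]
travel [0.307, -0.085, -0.35] rot [0.093, 0.121, 0.055]
travel [0.338, -0.116, -0.412] rot [0.121, 0.136, 0.063]
travel [0.36, -0.152, -0.469] rot [0.152, 0.147, 0.071]
pan c [0.6051 0.1082 0.1424] tilt 42.0 toward [-0.57 -0.35] handle [-0.32  0.93  0.19] lowest lip [0.545  0.0709 0.1163]
```

Margins improve, so continue round.

play_rows(commands=[{"travel": [0.084,-0.014,-0.065],"delta_rot": [0.011,0.028,0.012],"gripper": -1},{"travel": [0.156,-0.023,-0.138],"delta_rot": [0.026,0.055,0.023],"gripper": -1},{"travel": [0.217,-0.038,-0.211],"delta_rot": [0.045,0.08,0.034],"gripper": -1},{"travel": [0.267,-0.059,-0.283],"delta_rot": [0.068,0.102,0.045],"gripper": -1},{"travel": [0.307,-0.085,-0.35],"delta_rot": [0.093,0.121,0.055],"gripper": -1},{"travel": [0.307,-0.085,-0.35],"delta_rot": [0.093,0.121,0.055],"gripper": -1}])

```text
clock: 12.18
tool_pos: [0.5246, 0.2339, 0.1832]
eef_rot: [0.57, 0.743, 0.334, -0.101]
contact_force: [0.5, 0.8, -2.5]
opening: 0.2
```

```bash
python3 - <<'E'
from h import *
print("tip at 253"); plan([pan_tip(p,253,-75,z=.106) for p in range(42,81,4)]); panstate()
E
```

```text
tip at 253
clock 12.18 tcp [0.5246 0.2339 0.1832] F [ 0.5  0.8 -2.5] open 0.2 q [ 0.43  0.85 -0.97  2.18  2.1   0.08 -2.01]
travel [0.027, 0.008, 0.011] rot [0.007, 0.012, 0.005]
travel [0.038, 0.019, -0.067] rot [-0.005, 0.031, 0.005]
travel [0.044, 0.027, -0.145] rot [-0.017, 0.05, 0.006]
travel [0.046, 0.032, -0.224] rot [-0.029, 0.069, 0.006]
travel [0.044, 0.034, -0.303] rot [-0.041, 0.087, 0.007]
travel [0.036, 0.033, -0.381] rot [-0.053, 0.106, 0.007]
travel [0.024, 0.03, -0.459] rot [-0.065, 0.125, 0.007]
travel [0.008, 0.023, -0.536] rot [-0.077, 0.143, 0.008]
travel [-0.013, 0.013, -0.611] rot [-0.089, 0.162, 0.008]
travel [-0.038, 0.0, -0.685] rot [-0.101, 0.181, 0.009]
pan c [0.5563 0.139  0.1346] tilt 40.9 toward [-0.23 -0.61] handle [-0.33  0.78  0.53] lowest lip [0.5313 0.0722 0.11  ]
```

Joint 6 is near its lower limit here, so I'll back to a direction of 238° and tip further in checked steps.

```bash
python3 - <<'E'
from h import *
plan([pan_tip(p,a,-75,z=.108) for p,a in((42,246),(43,238),(46,238),(50,238),(54,238),(58,238),(62,238),(66,238),(70,238))])
E
```

```text
clock 12.18 tcp [0.5246 0.2339 0.1832] F [ 0.5  0.8 -2.5] open 0.2 q [ 0.43  0.85 -0.97  2.18  2.1   0.08 -2.01]
travel [-0.011, 0.053, 0.035] rot [-0.014, -0.003, -0.005]
travel [-0.066, 0.098, 0.059] rot [-0.04, -0.019, -0.016]
travel [-0.054, 0.101, 0.007] rot [-0.052, -0.008, -0.017]
travel [-0.04, 0.102, -0.062] rot [-0.068, 0.008, -0.019]
travel [-0.03, 0.099, -0.132] rot [-0.083, 0.024, -0.02]
travel [-0.023, 0.093, -0.202] rot [-0.099, 0.039, -0.022]
travel [-0.02, 0.083, -0.273] rot [-0.115, 0.055, -0.023]
travel [-0.02, 0.07, -0.342] rot [-0.131, 0.07, -0.024]
travel [-0.024, 0.054, -0.411] rot [-0.146, 0.086, -0.026]
```

play_rows(commands=[{"travel": [-0.011,0.053,0.035],"delta_rot": [-0.014,-0.003,-0.005],"gripper": -1},{"travel": [-0.066,0.098,0.059],"delta_rot": [-0.04,-0.019,-0.016],"gripper": -1},{"travel": [-0.054,0.101,0.007],"delta_rot": [-0.052,-0.008,-0.017],"gripper": -1},{"travel": [-0.047,0.101,-0.028],"delta_rot": [-0.06,0,-0.018],"gripper": -1},{"travel": [-0.04,0.102,-0.062],"delta_rot": [-0.068,0.008,-0.019],"gripper": -1},{"travel": [-0.04,0.102,-0.062],"delta_rot": [-0.068,0.008,-0.019],"gripper": -1}])

```text
clock: 12.92
tool_pos: [0.5367, 0.2249, 0.1902]
eef_rot: [0.552, 0.72, 0.419, -0.04]
contact_force: [0.1, 0.6, -2.1]
opening: 0.194
```

```bash
python3 - <<'E'
from h import *
plan([pan_tip(p,238,-75,z=.106) for p in range(50,79,3)]); panstate()
viewer.snapshot("top"); print([d["at"] for d in viewer.pinpoint("top","walnut0")])
E
```

```text
clock 12.93 tcp [0.5367 0.2249 0.1902] F [ 0.1  0.6 -2.1] open 0.194 q [ 0.6   1.09 -1.33  2.34  2.37  0.54 -2.11]
travel [0.001, 0.012, 0.004] rot [-0.001, 0.001, 0.0]
travel [0.01, 0.022, -0.047] rot [-0.014, 0.012, 0.0]
travel [0.017, 0.03, -0.099] rot [-0.026, 0.023, 0.0]
travel [0.022, 0.035, -0.152] rot [-0.038, 0.035, 0.0]
travel [0.026, 0.039, -0.205] rot [-0.05, 0.046, 0.0]
travel [0.027, 0.041, -0.258] rot [-0.062, 0.058, 0.0]
travel [0.027, 0.04, -0.311] rot [-0.075, 0.069, 0.0]
travel [0.024, 0.038, -0.364] rot [-0.087, 0.08, 0.0]
travel [0.02, 0.033, -0.417] rot [-0.099, 0.092, 0.0]
travel [0.014, 0.027, -0.469] rot [-0.111, 0.103, 0.0]
pan c [0.5726 0.1317 0.1411] tilt 49.7 toward [-0.4  -0.65] handle [-0.39  0.76  0.52] lowest lip [0.5373 0.0751 0.1058]
[[210.6, 222.1], [223.2, 206.6], [223.5, 221.1], [218.9, 225.5]]
```

play_rows(commands=[{"travel": [0.005,0.017,-0.02],"delta_rot": [-0.007,0.006,0],"gripper": -1},{"travel": [0.01,0.022,-0.047],"delta_rot": [-0.014,0.012,0],"gripper": -1},{"travel": [0.014,0.026,-0.073],"delta_rot": [-0.02,0.018,0],"gripper": -1},{"travel": [0.017,0.03,-0.099],"delta_rot": [-0.026,0.023,0],"gripper": -1},{"travel": [0.017,0.03,-0.099],"delta_rot": [-0.026,0.023,0],"gripper": -1}])

```text
clock: 13.65
tool_pos: [0.5334, 0.2174, 0.205]
eef_rot: [0.537, 0.699, 0.47, -0.043]
contact_force: [0.1, -0.2, -2.0]
opening: 0.193
```

```bash
python3 - <<'E'
from h import *
plan([pan_tip(p,238,-75,z=.106) for p in range(56,79,3)]); panstate()
t=viewer.snapshot("top"); print([d["at"] for d in viewer.pinpoint("top","walnut0")])
u=viewer.snapshot("scene")
cv2.imwrite("pics/p2.png",np.hstack([cv2.resize(u["color"][150:330,200:400],(400,360)),cv2.resize(t["color"][150:290,120:276],(400,360))])[...,::-1])
E
```

```text
clock 13.65 tcp [0.5334 0.2174 0.205 ] F [ 0.1 -0.2 -2. ] open 0.193 q [ 0.68  1.19 -1.4   2.39  2.51  0.6  -2.15]
travel [-0.006, -0.006, 0.005] rot [0.002, -0.0, -0.0]
travel [0.004, 0.005, -0.047] rot [-0.01, 0.011, -0.0]
travel [0.011, 0.013, -0.099] rot [-0.022, 0.022, 0.0]
travel [0.016, 0.019, -0.151] rot [-0.035, 0.034, 0.0]
travel [0.02, 0.023, -0.204] rot [-0.047, 0.045, 0.0]
travel [0.022, 0.025, -0.257] rot [-0.059, 0.056, 0.0]
travel [0.021, 0.025, -0.31] rot [-0.071, 0.068, 0.0]
travel [0.019, 0.023, -0.363] rot [-0.083, 0.079, 0.0]
pan c [0.5722 0.1291 0.1496] tilt 56.3 toward [-0.44 -0.7 ] handle [-0.42  0.71  0.57] lowest lip [0.5391 0.0765 0.1069]
[[227.3, 220.5], [218.6, 225.3], [216.2, 214.8], [222.3, 207.1], [208.8, 223.8]]
```

View pics/p2.png

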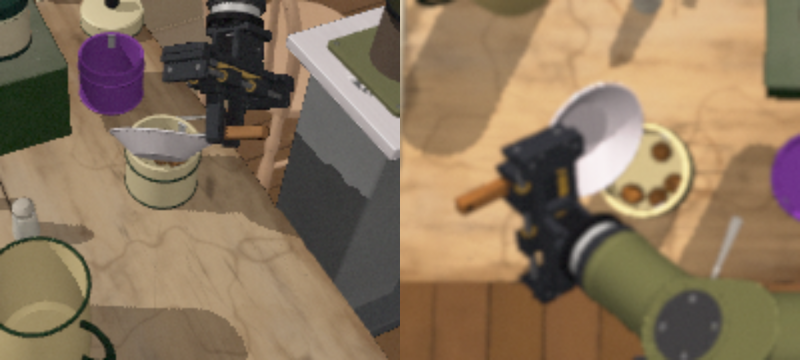

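All four nuts are in the tin (top view: (660,152), (630,195), (655,195), (672,182)). Level the pan and take it back to its original place.

```bash
cat >> h.py <<'E'
def pan_c(phi,ang,psi,c):
    n=np.array([np.cos(np.radians(ang)),np.sin(np.radians(ang)),0]); ax=np.cross([0,0,1],n)
    Rp=R.from_rotvec(np.radians(phi)*ax)*R.from_euler("z",psi,degrees=True); return np.array(c)+Rp.apply(PT),Rp*RT
E
python3 - <<'E'
from h import *
a=np.array([.572,.129,.15]); b=np.array([.576,.21,.2])
plan([pan_c(56*(1-f),238,-75,a+(b-a)*min(1,1.4*f)) for f in np.arange(1,12)/11])
E
```

```text
clock 13.8 tcp [0.534  0.218  0.2057] F [-0.5 -0.3 -1.5] open 0.199 q [ 0.68  1.18 -1.4   2.39  2.51  0.6  -2.15]
travel [0.062, 0.013, 0.067] rot [0.023, -0.02, 0.0]
travel [0.124, 0.03, 0.137] rot [0.044, -0.039, 0.0]
travel [0.183, 0.044, 0.206] rot [0.064, -0.058, 0.0]
travel [0.24, 0.055, 0.272] rot [0.085, -0.077, 0.0]
travel [0.294, 0.063, 0.337] rot [0.106, -0.097, -0.0]
travel [0.346, 0.069, 0.399] rot [0.126, -0.116, -0.0]
travel [0.395, 0.073, 0.458] rot [0.147, -0.135, -0.0]
travel [0.433, 0.071, 0.511] rot [0.168, -0.154, -0.0]
travel [0.408, 0.044, 0.538] rot [0.189, -0.174, -0.0]
travel [0.381, 0.015, 0.561] rot [0.209, -0.193, -0.001]
travel [0.353, -0.016, 0.581] rot [0.23, -0.212, -0.001]
```

play_rows(commands=[{"travel": [0.062,0.013,0.067],"delta_rot": [0.023,-0.02,0],"gripper": -1},{"travel": [0.124,0.03,0.137],"delta_rot": [0.044,-0.039,0],"gripper": -1},{"travel": [0.183,0.044,0.206],"delta_rot": [0.064,-0.058,0],"gripper": -1},{"travel": [0.24,0.055,0.272],"delta_rot": [0.085,-0.077,0],"gripper": -1},{"travel": [0.294,0.063,0.337],"delta_rot": [0.106,-0.097,0],"gripper": -1},{"travel": [0.346,0.069,0.399],"delta_rot": [0.126,-0.116,0],"gripper": -1},{"travel": [0.395,0.073,0.458],"delta_rot": [0.147,-0.135,0],"gripper": -1},{"travel": [0.433,0.071,0.511],"delta_rot": [0.168,-0.154,0],"gripper": -1},{"travel": [0.408,0.044,0.538],"delta_rot": [0.189,-0.174,0],"gripper": -1},{"travel": [0.381,0.015,0.561],"delta_rot": [0.209,-0.193,0],"gripper": -1},{"travel": [0.353,-0.016,0.581],"delta_rot": [0.23,-0.212,0],"gripper": -1},{"travel": [0.353,-0.016,0.581],"delta_rot": [0.23,-0.212,0],"gripper": -1}])

```text
clock: 15.3
tool_pos: [0.548, 0.3195, 0.1853]
eef_rot: [0.608, 0.794, 0.001, -0.001]
contact_force: [-0.1, -0.2, -2.1]
opening: 0.198
```

```bash
python3 - <<'E'
from h import *
panstate()
a=np.array([.576,.21,.2]); b=np.array([.576,.287,.12])
plan([pan_c(0,238,-75+53.5*f,a+(b-a)*f) for f in np.arange(1,11)/10])
E
```

```text
pan c [0.5754 0.2125 0.1992] tilt 0.2 toward [ 0. -0.] handle [-0.26  0.97  0.  ] lowest lip [0.5991 0.1465 0.2269]
clock 15.3 tcp [0.548  0.3195 0.1853] F [-0.1 -0.2 -2.1] open 0.198 q [-0.14  0.87 -0.91  1.54  0.74  1.11 -0.96]
travel [0.03, -0.055, 0.05] rot [-0.0, -0.001, -0.029]
travel [0.071, -0.11, 0.104] rot [-0.0, -0.001, -0.059]
travel [0.105, -0.163, 0.157] rot [-0.0, -0.001, -0.089]
travel [0.133, -0.215, 0.21] rot [0.0, -0.001, -0.118]
travel [0.156, -0.265, 0.264] rot [0.0, -0.001, -0.148]
travel [0.172, -0.312, 0.317] rot [0.0, -0.001, -0.178]
travel [0.183, -0.356, 0.37] rot [0.0, -0.001, -0.208]
travel [0.189, -0.396, 0.424] rot [0.0, -0.001, -0.237]
travel [0.19, -0.431, 0.477] rot [0.0, -0.001, -0.267]
travel [0.187, -0.462, 0.53] rot [0.0, -0.001, -0.297]
```

play_rows(commands=[{"travel": [0.03,-0.055,0.05],"delta_rot": [0,0,-0.029],"gripper": -1},{"travel": [0.071,-0.11,0.104],"delta_rot": [0,0,-0.059],"gripper": -1},{"travel": [0.105,-0.163,0.157],"delta_rot": [0,0,-0.089],"gripper": -1},{"travel": [0.133,-0.215,0.21],"delta_rot": [0,0,-0.118],"gripper": -1},{"travel": [0.156,-0.265,0.264],"delta_rot": [0,0,-0.148],"gripper": -1},{"travel": [0.172,-0.312,0.317],"delta_rot": [0,0,-0.178],"gripper": -1},{"travel": [0.183,-0.356,0.37],"delta_rot": [0,0,-0.208],"gripper": -1},{"travel": [0.189,-0.396,0.424],"delta_rot": [0,0,-0.237],"gripper": -1},{"travel": [0.19,-0.431,0.477],"delta_rot": [0,0,-0.267],"gripper": -1},{"travel": [0.187,-0.462,0.53],"delta_rot": [0,0,-0.297],"gripper": -1},{"travel": [0.187,-0.462,0.53],"delta_rot": [0,0,-0.297],"gripper": -1}])

```text
clock: 16.68
tool_pos: [0.4737, 0.3252, 0.1061]
eef_rot: [0.187, 0.982, 0.0, -0.0]
contact_force: [-0.1, -0.7, -1.8]
opening: 0.199
```

```bash
python3 - <<'E'
from h import *
panstate()
plan([pan_c(0,238,-21.5,(.576,.287,z)) for z in (.02,.003,.0)])
t=viewer.snapshot("top"); P=cloud(t); m=(np.linalg.norm(P[...,:2]-(.576,.287),axis=-1)<.085)&(P[...,2]>.06)&(P[...,2]<.18); q=P[m]; q=q[q[:,0]>.5]
h=q[cv2.convexHull(q[:,:2].astype(np.float32),returnPoints=False).ravel()]; print(circ(h[:,:2])[:2],h[:,2].mean(),np.linalg.lstsq(np.c_[h[:,:2],np.ones(len(h))],h[:,2],rcond=None)[0][:2].round(3))
E
```

```text
pan c [0.5758 0.2833 0.1201] tilt 0.1 toward [0. 0.] handle [-0.93  0.37  0.  ] lowest lip [0.6439 0.2998 0.148 ]
clock 16.68 tcp [0.4737 0.3252 0.1061] F [-0.1 -0.7 -1.8] open 0.199 q [-0.13  0.98 -1.05  1.79  1.    1.02 -0.4 ]
travel [0.008, 0.022, 0.668] rot [-0.0, -0.0, -0.001]
travel [0.008, 0.022, 0.782] rot [-0.0, -0.0, -0.001]
travel [0.008, 0.022, 0.802] rot [-0.0, -0.0, -0.001]
(array([0.57679356, 0.28449189]), np.float64(0.07046989125591181)) 0.14510054842287293 [-0.    -0.017]
```

play_rows(commands=[{"travel": [0,0,0.25],"delta_rot": [0,0,0],"gripper": -1},{"travel": [0,0,0.5],"delta_rot": [0,0,0],"gripper": -1},{"travel": [0,0,0.68],"delta_rot": [0,0,0],"gripper": -1},{"travel": [0,0,0.75],"delta_rot": [0,0,0],"gripper": -1},{"travel": [0,0,0.795],"delta_rot": [0,0,0],"gripper": -1},{"travel": [0,0,0.795],"delta_rot": [0,0,0],"gripper": -1},{"travel": [0,0,0.795],"delta_rot": [0,0,0],"gripper": 0},{"travel": [0,0,0.795],"delta_rot": [0,0,0],"gripper": 0},{"travel": [0,0,0.795],"delta_rot": [0,0,0],"gripper": 0},{"travel": [0,0,0.7],"delta_rot": [0,0,0],"gripper": 0},{"travel": [0,0,0.5],"delta_rot": [0,0,0],"gripper": 0}])

```text
clock: 18.1
tool_pos: [0.4737, 0.3256, 0.0315]
eef_rot: [0.187, 0.982, -0.001, -0.001]
contact_force: [0.3, 0.1, 0.4]
opening: 0.5
```

play_rows(commands=[{"travel": [0,0,-0.3],"delta_rot": [0,0,0],"gripper": 0.5},{"travel": [0,0,-0.6],"delta_rot": [0,0,0],"gripper": 0.5},{"travel": [0,0,-0.9],"delta_rot": [0,0,0],"gripper": 0.5},{"travel": [0,0,-1],"delta_rot": [0,0,0],"gripper": 0.5}])

```text
clock: 18.6
tool_pos: [0.4746, 0.3277, 0.1848]
eef_rot: [0.187, 0.982, 0.002, 0.001]
contact_force: [-0.3, 0.3, -0.5]
opening: 0.753
```

```bash
python3 - <<'E'
from h import *
K=np.array([.4453,-.3304]); 
t=viewer.snapshot("top"); u=viewer.snapshot("scene"); P=cloud(t); PS=cloud(u)
def fit(P,z,c,a,b,rr):
  m=(np.linalg.norm(P[...,:2]-c,axis=-1)<rr)&(P[...,2]>a)&(P[...,2]<b); q=P[m]; h=q[cv2.convexHull(q[:,:2].astype(np.float32),returnPoints=False).ravel()]; return circ(h[:,:2])[:2],h[:,2].mean().round(4),np.linalg.lstsq(np.c_[h[:,:2],np.ones(len(h))],h[:,2],rcond=None)[0][:2].round(3)
for n,Q in(("top",P),("scene",PS)):
  print(n,"pan",fit(Q,0,(.576,.286),.015,.04,.08),"\n tin",fit(Q,0,T[:2],.085,.105,.07),"\n knob",fit(Q,0,K,.06,.085,.03),"\n lid",fit(Q,0,K,.03,.05,.08))
print([d["at"] for d in viewer.pinpoint("scene","walnut0")])
plan([])
save(t,"b",(120,160,380,280),3)
E
```

```text
top pan ((array([0.57789546, 0.28548252]), np.float64(0.06998057687163356)), np.float64(0.0278), array([-0.007, -0.009])) 
 tin ((array([0.5311727 , 0.06368711]), np.float64(0.05534631288953596)), np.float64(0.093), array([ 0.009, -0.011])) 
 knob ((array([ 0.4450397 , -0.33056798]), np.float64(0.013325620554386975)), np.float64(0.0676), array([-0.105,  0.052])) 
 lid ((array([ 0.44447397, -0.33058172]), np.float64(0.06108371379121224)), np.float64(0.0327), array([0.012, 0.001]))
scene pan ((array([0.57676052, 0.28435058]), np.float64(0.07096600626938704)), np.float64(0.0304), array([0.01 , 0.018])) 
 tin ((array([0.53136221, 0.06301901]), np.float64(0.056031751047467646)), np.float64(0.0936), array([-0.018, -0.06 ])) 
 knob ((array([ 0.44634392, -0.33061358]), np.float64(0.014118227455122402)), np.float64(0.0682), array([-0.146, -0.258])) 
 lid ((array([ 0.44631435, -0.33059029]), np.float64(0.060926021652571376)), np.float64(0.0348), array([-0.022, -0.019]))
[[280.8, 228.0], [287.9, 231.6]]
clock 18.75 tcp [0.4743 0.3258 0.1811] F [-1.3 -0.7 -1.6] open 0.753 q [-0.1   0.88 -1.12  1.72  0.88  1.12 -0.3 ]
```

View pics/b.png

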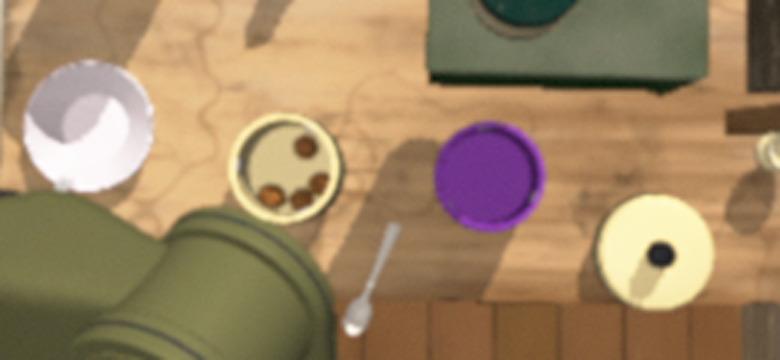

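Pan upright at (88,125), clear of the arm, and four nuts in the tin at (270-320,145-200). Now to the lid knob.

```bash
cat >> h.py <<'E'
def chain(ws):
    s=r.get_state(); p,Q=s["tool_pos"],R.from_quat(s["eef_rot"])
    for t,Q2 in ws:
        print("travel",(Q.inv().apply(np.array(t)-p)/.15).round(3).tolist(),"rot",((Q.inv()*Q2).as_rotvec()/np.pi).round(3).tolist()); p,Q=np.array(t),Q2
E
python3 - <<'E'
from h import *
D=np.radians
chain([((.475,.2,.2),tr(D(150))),((.48,.06,.2),tr(D(140))),((.48,-.08,.2),tr(D(130))),((.47,-.21,.18),tr(D(130))),((.446,-.3304,.12),tr(D(130)))])
E
```

```text
travel [-0.312, -0.778, -0.126] rot [0.0, 0.0, 0.047]
travel [-0.496, -0.792, 0.0] rot [0.0, 0.0, 0.056]
travel [-0.6, -0.715, 0.0] rot [0.0, 0.0, 0.056]
travel [-0.621, -0.608, 0.133] rot [0.0, 0.0, 0.0]
travel [-0.512, -0.639, 0.4] rot [0.0, 0.0, 0.0]
```

play_rows(commands=[{"travel": [-0.1,-0.26,-0.06],"delta_rot": [0,0,0.015],"gripper": 0.5},{"travel": [-0.21,-0.52,-0.126],"delta_rot": [0,0,0.03],"gripper": 0.5},{"travel": [-0.312,-0.778,-0.126],"delta_rot": [0,0,0.047],"gripper": 0.5}])

```text
clock: 19.12
tool_pos: [0.4743, 0.1984, 0.1986]
eef_rot: [0.26, 0.966, -0.001, -0.001]
contact_force: [-0.1, -0.7, -0.3]
opening: 0.754
```

play_rows(commands=[{"travel": [-0.16,-0.26,0],"delta_rot": [0,0,0.018],"gripper": 0.5},{"travel": [-0.33,-0.53,0],"delta_rot": [0,0,0.037],"gripper": 0.5},{"travel": [-0.496,-0.792,0],"delta_rot": [0,0,0.056],"gripper": 0.5}])

```text
clock: 19.5
tool_pos: [0.4788, 0.0579, 0.1981]
eef_rot: [0.344, 0.939, -0.001, -0.001]
contact_force: [0.1, -1.0, -0.9]
opening: 0.75
```

play_rows(commands=[{"travel": [-0.2,-0.24,0],"delta_rot": [0,0,0.018],"gripper": 0.5},{"travel": [-0.4,-0.48,0],"delta_rot": [0,0,0.037],"gripper": 0.5},{"travel": [-0.6,-0.715,0],"delta_rot": [0,0,0.056],"gripper": 0.5},{"travel": [-0.6,-0.715,0],"delta_rot": [0,0,0.056],"gripper": 0.5}])

```text
clock: 20.0
tool_pos: [0.4778, -0.0844, 0.1974]
eef_rot: [0.428, 0.904, -0.002, -0.002]
contact_force: [-0.4, -0.4, 0.5]
opening: 0.746
```

```bash
python3 - <<'E'
from h import *
D=np.radians; plan([])
chain([((.47,-.21,.18),tr(D(130))),((.446,-.3304,.12),tr(D(130)))])
E
```

```text
clock 20.0 tcp [ 0.4778 -0.0844  0.1974] F [-0.4 -0.4  0.5] open 0.746 q [ 0.73  0.75 -1.12  1.96  0.82  0.99 -0.11]
travel [-0.614, -0.571, 0.118] rot [-0.002, -0.001, -0.003]
travel [-0.512, -0.639, 0.4] rot [0.0, 0.0, 0.0]
```

play_rows(commands=[{"travel": [-0.2,-0.19,0.04],"delta_rot": [0,0,0],"gripper": 0.5},{"travel": [-0.4,-0.38,0.08],"delta_rot": [0,0,0],"gripper": 0.5},{"travel": [-0.614,-0.571,0.118],"delta_rot": [0,0,-0.003],"gripper": 0.5}])

```text
clock: 20.38
tool_pos: [0.4723, -0.2051, 0.1809]
eef_rot: [0.418, 0.908, 0.0, -0.001]
contact_force: [0.9, -0.3, -0.1]
opening: 0.749
```

play_rows(commands=[{"travel": [-0.17,-0.21,0.13],"delta_rot": [0,0,0],"gripper": 0.5},{"travel": [-0.34,-0.42,0.26],"delta_rot": [0,0,0],"gripper": 0.5},{"travel": [-0.512,-0.639,0.4],"delta_rot": [0,0,0],"gripper": 0.5},{"travel": [-0.512,-0.639,0.4],"delta_rot": [0,0,0],"gripper": 0.5}])

```text
clock: 20.88
tool_pos: [0.4466, -0.3279, 0.1185]
eef_rot: [0.422, 0.907, -0.0, -0.003]
contact_force: [0.3, 1.5, -0.8]
opening: 0.75
```

```bash
python3 - <<'E'
from h import *
D=np.radians; s=viewer.snapshot("wrist"); P=wcloud(s)
K=np.array([.4455,-.3305]); m=(np.linalg.norm(P[...,:2]-K,axis=-1)<.03)&(P[...,2]>.062)&(P[...,2]<.08)&(s["z_map"]>0); q=P[m]
if len(q)>20: h=q[cv2.convexHull(q[:,:2].astype(np.float32),returnPoints=False).ravel()]; print("knob",len(q),circ(h[:,:2])[:2],q[:,2].max())
m=(np.linalg.norm(P[...,:2]-K,axis=-1)<.08)&(P[...,2]>.03)&(P[...,2]<.048)&(s["z_map"]>0); q=P[m]; print("lid top",len(q),np.median(q[:,2]),circ(q[cv2.convexHull(q[:,:2].astype(np.float32),returnPoints=False).ravel()][:,:2]))
plan([((.4455,-.3305,.017),tr(D(130)))])
E
```

```text
knob 1065 (array([ 0.44368075, -0.33030661]), np.float64(0.01466457844654761)) 0.07436554172741566
lid top 12162 0.0395914562860096 (array([ 0.4437331 , -0.33057704]), np.float64(0.06160315564377753), np.int64(71))
clock 20.93 tcp [ 0.4484 -0.3254  0.1201] F [0.2 0.8 0.1] open 0.752 q [ 1.11  0.93 -1.05  1.84  0.97  1.    0.33]
travel [-0.016, -0.037, 0.687] rot [-0.0, -0.001, 0.002]
```

play_rows(commands=[{"travel": [-0.012,-0.04,0.2],"delta_rot": [0,0,0],"gripper": 0.5},{"travel": [-0.012,-0.04,0.45],"delta_rot": [0,0,0],"gripper": 0.5},{"travel": [-0.012,-0.04,0.62],"delta_rot": [0,0,0],"gripper": 0.5},{"travel": [-0.012,-0.04,0.695],"delta_rot": [0,0,0],"gripper": 0.5},{"travel": [-0.012,-0.04,0.695],"delta_rot": [0,0,0],"gripper": 0.5}])

```text
clock: 21.55
tool_pos: [0.4468, -0.3297, 0.0179]
eef_rot: [0.419, 0.908, 0.001, -0.0]
contact_force: [0.6, -0.4, 0.7]
opening: 0.751
```

play_rows(commands=[{"travel": [0,0,0],"delta_rot": [0,0,0],"gripper": -1},{"travel": [0,0,0],"delta_rot": [0,0,0],"gripper": -1},{"travel": [0,0,0],"delta_rot": [0,0,0],"gripper": -1},{"travel": [0,0,0],"delta_rot": [0,0,0],"gripper": -1},{"travel": [0,0,0],"delta_rot": [0,0,0],"gripper": -1},{"travel": [0,0,0],"delta_rot": [0,0,0],"gripper": -1}], force=60)

```text
clock: 22.3
tool_pos: [0.446, -0.3316, 0.0182]
eef_rot: [0.42, 0.908, -0.0, -0.0]
contact_force: [-1.5, -1.7, 5.5]
opening: 0.326
```

```bash
python3 - <<'E'
from h import *
plan([]); s=viewer.snapshot("wrist"); P=wcloud(s); K=np.array([.4445,-.3305])
m=(np.linalg.norm(P[...,:2]-K,axis=-1)<.08)&(P[...,2]>.03)&(P[...,2]<.048)&(s["z_map"]>0); q=P[m]; print("lid top",len(q),np.median(q[:,2]),circ(q[cv2.convexHull(q[:,:2].astype(np.float32),returnPoints=False).ravel()][:,:2]))
t=viewer.snapshot("scene"); P=cloud(t); m=(np.linalg.norm(P[...,:2]-K,axis=-1)<.08)&(P[...,2]>.03)&(P[...,2]<.05); q=P[m];  print("lid sc",circ(q[cv2.convexHull(q[:,:2].astype(np.float32),returnPoints=False).ravel()][:,:2]))
E
```

```text
clock 22.3 tcp [ 0.446  -0.3316  0.0182] F [-1.5 -1.7  5.5] open 0.326 q [ 1.06  1.07 -0.93  1.88  1.18  0.87  0.2 ]
lid top 18406 0.039540006101669425 (array([ 0.44495222, -0.32981283]), np.float64(0.06172500717056556), np.int64(53))
lid sc (array([ 0.44719808, -0.32948498]), np.float64(0.06087461191836396), np.int64(23))
```

play_rows(commands=[{"travel": [0,0,-0.03],"delta_rot": [0,0,0],"gripper": -1},{"travel": [0,0,-0.1],"delta_rot": [0,0,0],"gripper": -1},{"travel": [0,0,-0.22],"delta_rot": [0,0,0],"gripper": -1},{"travel": [0,0,-0.37],"delta_rot": [0,0,0],"gripper": -1},{"travel": [0,0,-0.52],"delta_rot": [0,0,0],"gripper": -1},{"travel": [0,0,-0.67],"delta_rot": [0,0,0],"gripper": -1},{"travel": [0,0,-0.82],"delta_rot": [0,0,0],"gripper": -1},{"travel": [0,0,-0.95],"delta_rot": [0,0,0],"gripper": -1},{"travel": [0,0,-1],"delta_rot": [0,0,0],"gripper": -1}])

```text
clock: 23.52
tool_pos: [0.4468, -0.3312, 0.1696]
eef_rot: [0.42, 0.908, 0.0, 0.001]
contact_force: [0.3, 0.5, -3.7]
opening: 0.322
```

```bash
cat >> h.py <<'E'
def lidfit(K,zt,cams=("top","scene"),tol=.009):
    # outer lid top-face circle & plane; returns centre per camera
    for cam in cams:
        s=viewer.snapshot(cam); P=wcloud(s) if cam=="wrist" else cloud(s)
        d=np.linalg.norm(P[...,:2]-K,axis=-1); m=(d<.08)&(abs(P[...,2]-zt)<tol)&(s["z_map"]>0); q=P[m]
        if len(q)<30: print(cam,"few",len(q)); continue
        c=circ(q[cv2.convexHull(q[:,:2].astype(np.float32),returnPoints=False).ravel()][:,:2])
        f=q[np.linalg.norm(q[:,:2]-c[0],axis=1)<.05]; pl=np.linalg.lstsq(np.c_[f[:,:2]-c[0],np.ones(len(f))],f[:,2],rcond=None)[0]
        print(cam,"centre",c[0].round(4),"r",round(c[1],4),"top z",pl[2].round(4),"slope",pl[:2].round(3),"n",len(q))
E
python3 - <<'E'
from h import *
plan([]); p=r.get_state()["tool_pos"]; lidfit(p[:2],p[2]-.0182+.04,("top","scene","wrist"))
chain([((.48,-.21,.20),tr(np.radians(130))),((.50,-.08,.21),tr(np.radians(130))),((.5312,.0633,.21),tr(np.radians(130)))])
E
```

```text
clock 23.52 tcp [ 0.4468 -0.3312  0.1696] F [ 0.3  0.5 -3.7] open 0.322 q [ 1.14  0.87 -1.1   1.79  0.89  1.07  0.41]
top centre [ 0.4461 -0.3293] r 0.0605 top z 0.1897 slope [ 0.003 -0.01 ] n 565
scene centre [ 0.4485 -0.327 ] r 0.0604 top z 0.1929 slope [-0.003 -0.018] n 457
wrist centre [ 0.4455 -0.3295] r 0.0617 top z 0.191 slope [ 0.012 -0.011] n 18379
travel [0.469, 0.696, -0.214] rot [-0.0, -0.0, 0.002]
travel [0.578, 0.659, -0.067] rot [0.0, 0.0, 0.0]
travel [0.598, 0.773, 0.0] rot [0.0, 0.0, 0.0]
```

play_rows(commands=[{"travel": [0.12,0.17,-0.1],"delta_rot": [0,0,0],"gripper": -1},{"travel": [0.28,0.42,-0.214],"delta_rot": [0,0,0],"gripper": -1},{"travel": [0.469,0.696,-0.214],"delta_rot": [0,0,0],"gripper": -1}])

```text
clock: 24.05
tool_pos: [0.4808, -0.2092, 0.2002]
eef_rot: [0.421, 0.907, 0.0, 0.0]
contact_force: [1.2, -0.4, -1.4]
opening: 0.327
```

play_rows(commands=[{"travel": [0.19,0.22,-0.02],"delta_rot": [0,0,0],"gripper": -1},{"travel": [0.38,0.44,-0.05],"delta_rot": [0,0,0],"gripper": -1},{"travel": [0.578,0.659,-0.067],"delta_rot": [0,0,0],"gripper": -1}])

```text
clock: 24.42
tool_pos: [0.499, -0.0787, 0.2094]
eef_rot: [0.42, 0.908, -0.0, -0.001]
contact_force: [0.8, 0.3, -3.1]
opening: 0.327
```

play_rows(commands=[{"travel": [0.2,0.26,0],"delta_rot": [0,0,0],"gripper": -1},{"travel": [0.4,0.52,0],"delta_rot": [0,0,0],"gripper": -1},{"travel": [0.53,0.69,0],"delta_rot": [0,0,0],"gripper": -1},{"travel": [0.585,0.78,0],"delta_rot": [0,0,0],"gripper": -1},{"travel": [0.585,0.78,0],"delta_rot": [0,0,0],"gripper": -1}])

```text
clock: 25.05
tool_pos: [0.5315, 0.0629, 0.2096]
eef_rot: [0.419, 0.908, -0.0, -0.0]
contact_force: [-0.3, -0.1, -2.4]
opening: 0.323
```

```bash
python3 - <<'E'
from h import *
p=r.get_state()["tool_pos"]; lidfit(p[:2],p[2]+.0215,("top","scene","wrist"))
plan([((.5322,.0615,.16),tr(np.radians(130))),((.5322,.0615,.125),tr(np.radians(130)))])
E
```

```text
top centre [0.5333 0.0623] r 0.0585 top z 0.2294 slope [-0.026  0.011] n 176
scene centre [0.5317 0.0623] r 0.0613 top z 0.2321 slope [-0.007 -0.01 ] n 812
wrist centre [0.5302 0.0626] r 0.0616 top z 0.2318 slope [ 0.009 -0.014] n 18399
clock 25.2 tcp [0.5313 0.0605 0.2095] F [-0.  -0.5 -2.9] open 0.325 q [ 0.4   0.77 -1.08  1.81  0.78  1.06 -0.28]
travel [0.001, 0.009, 0.33] rot [-0.001, 0.0, 0.001]
travel [0.002, 0.01, 0.564] rot [-0.001, 0.0, 0.001]
```

Lid centred over the tin within about 1 mm and level. Lower to just above first contact, then slowly in.

play_rows(commands=[{"travel": [0.0,0.005,0.2],"delta_rot": [0,0,0],"gripper": -1},{"travel": [0,0.005,0.4],"delta_rot": [0,0,0],"gripper": -1},{"travel": [0,0.005,0.52],"delta_rot": [0,0,0],"gripper": -1},{"travel": [0,0.005,0.58],"delta_rot": [0,0,0],"gripper": -1},{"travel": [0,0.005,0.62],"delta_rot": [0,0,0],"gripper": -1},{"travel": [0,0.005,0.65],"delta_rot": [0,0,0],"gripper": -1},{"travel": [0,0.005,0.65],"delta_rot": [0,0,0],"gripper": -1}])

```text
clock: 26.08
tool_pos: [0.5324, 0.0633, 0.1128]
eef_rot: [0.42, 0.908, 0.0, 0.0]
contact_force: [-0.2, -0.3, -2.7]
opening: 0.323
```

```bash
python3 - <<'E'
from h import *
plan([]); p=r.get_state()["tool_pos"]; lidfit(p[:2],p[2]+.0215,("scene","wrist"))
E
```

```text
clock 26.07 tcp [0.5324 0.0633 0.1128] F [-0.2 -0.3 -2.7] open 0.323 q [ 0.33  0.89 -0.97  1.9   0.96  0.9  -0.42]
scene centre [0.5328 0.0647] r 0.0609 top z 0.1354 slope [-0.003 -0.014] n 695
wrist centre [0.5314 0.0652] r 0.0616 top z 0.1353 slope [ 0.011 -0.011] n 18387
```

play_rows(commands=[{"travel": [-0.005,-0.009,0.01],"delta_rot": [0,0,0],"gripper": -1},{"travel": [-0.005,-0.009,0.025],"delta_rot": [0,0,0],"gripper": -1},{"travel": [-0.005,-0.009,0.04],"delta_rot": [0,0,0],"gripper": -1},{"travel": [-0.005,-0.009,0.055],"delta_rot": [0,0,0],"gripper": -1},{"travel": [-0.005,-0.009,0.055],"delta_rot": [0,0,0],"gripper": -1}])

```text
clock: 26.8
tool_pos: [0.5317, 0.0619, 0.1042]
eef_rot: [0.42, 0.908, 0.0, -0.0]
contact_force: [0.2, -0.0, -1.9]
opening: 0.326
```

```bash
python3 - <<'E'
from h import *
plan([]); p=r.get_state()["tool_pos"]; lidfit(p[:2],p[2]+.0215,("scene","wrist"))
E
```

```text
clock 26.8 tcp [0.5317 0.0619 0.1042] F [ 0.2 -0.  -1.9] open 0.326 q [ 0.33  0.9  -0.96  1.91  0.97  0.89 -0.43]
scene centre [0.5321 0.0632] r 0.0612 top z 0.1269 slope [-0.004 -0.012] n 682
wrist centre [0.5306 0.0637] r 0.0616 top z 0.1267 slope [ 0.011 -0.012] n 18372
```

play_rows(commands=[{"travel": [0,0,0.01],"delta_rot": [0,0,0],"gripper": -1},{"travel": [0,0,0.02],"delta_rot": [0,0,0],"gripper": -1},{"travel": [0,0,0.03],"delta_rot": [0,0,0],"gripper": -1},{"travel": [0,0,0.04],"delta_rot": [0,0,0],"gripper": -1}])

```text
clock: 27.4
tool_pos: [0.5322, 0.0618, 0.0987]
eef_rot: [0.42, 0.908, 0.0, 0.001]
contact_force: [1.0, -0.1, -0.1]
opening: 0.327
```

play_rows(commands=[{"travel": [0,0,0.008],"delta_rot": [0,0,0],"gripper": -1},{"travel": [0,0,0.013],"delta_rot": [0,0,0],"gripper": -1}])

```text
clock: 27.65
tool_pos: [0.5317, 0.0614, 0.0971]
eef_rot: [0.42, 0.908, -0.0, 0.0]
contact_force: [-2.1, -3.3, 14.1]
opening: 0.327
```

```bash
python3 - <<'E'
from h import *
plan([]); p=r.get_state()["tool_pos"]; lidfit(p[:2],p[2]+.0215,("scene","wrist"))
E
```

```text
clock 27.65 tcp [0.5317 0.0614 0.0971] F [-2.1 -3.3 14.1] open 0.327 q [ 0.33  0.91 -0.95  1.91  0.99  0.88 -0.45]
scene centre [0.5325 0.0632] r 0.0607 top z 0.1198 slope [-0.005 -0.026] n 672
wrist centre [0.5306 0.0632] r 0.0616 top z 0.1195 slope [ 0.01  -0.012] n 18383
```

play_rows(commands=[{"travel": [0,0,0.008],"delta_rot": [0,0,0],"gripper": -1},{"travel": [0,0,0.014],"delta_rot": [0,0,0],"gripper": -1}])

```text
clock: 28.0
tool_pos: [0.5319, 0.0613, 0.0969]
eef_rot: [0.42, 0.908, -0.001, 0.001]
contact_force: [-7.1, -5.4, 30.8]
opening: 0.324
```

play_rows(commands=[{"travel": [0,0,0.008],"delta_rot": [0,0,0],"gripper": -1},{"travel": [0,0,0.014],"delta_rot": [0,0,0],"gripper": -1}])

```text
clock: 28.25
tool_pos: [0.532, 0.0614, 0.0967]
eef_rot: [0.42, 0.908, -0.001, 0.002]
contact_force: [-9.9, -8.0, 48.6]
opening: 0.324
```

```bash
python3 - <<'E'
from h import *
plan([]); p=r.get_state()["tool_pos"]; lidfit(p[:2],p[2]+.0215,("scene","wrist"))
E
```

```text
clock 28.25 tcp [0.532  0.0614 0.0967] F [-9.9 -8.  48.6] open 0.324 q [ 0.32  0.91 -0.95  1.92  1.    0.88 -0.45]
scene centre [0.5325 0.0634] r 0.0606 top z 0.1196 slope [-0.008 -0.023] n 671
wrist centre [0.5306 0.0634] r 0.0615 top z 0.1194 slope [ 0.008 -0.016] n 18426
```

Hard stop at 48 N with no further travel, and the lid top is at 0.1195, so the pair is home. Now lift straight up slowly.

play_rows(commands=[{"travel": [0,0,-0.015],"delta_rot": [0,0,0],"gripper": -1},{"travel": [0,0,-0.025],"delta_rot": [0,0,0],"gripper": -1},{"travel": [0,0,-0.03],"delta_rot": [0,0,0],"gripper": -1},{"travel": [0,0,-0.035],"delta_rot": [0,0,0],"gripper": -1},{"travel": [0,0,-0.04],"delta_rot": [0,0,0],"gripper": -1},{"travel": [0,0,-0.045],"delta_rot": [0,0,0],"gripper": -1},{"travel": [0,0,-0.05],"delta_rot": [0,0,0],"gripper": -1}])

```text
clock: 29.22
tool_pos: [0.5312, 0.0615, 0.0993]
eef_rot: [0.42, 0.908, -0.0, -0.0]
contact_force: [-0.6, 0.6, -3.3]
opening: 0.327
```

```bash
python3 - <<'E'
from h import *
plan([]); p=r.get_state()["tool_pos"]; lidfit(p[:2],p[2]+.0215,("scene","wrist"))
E
```

```text
clock 29.23 tcp [0.5312 0.0615 0.0993] F [-0.6  0.6 -3.3] open 0.327 q [ 0.33  0.91 -0.95  1.91  0.98  0.88 -0.44]
scene centre [0.5314 0.0623] r 0.0613 top z 0.1218 slope [-0.007 -0.006] n 676
wrist centre [0.5301 0.0634] r 0.0616 top z 0.1218 slope [ 0.009 -0.012] n 18402
```

play_rows(commands=[{"travel": [0,0,-0.01],"delta_rot": [0,0,0],"gripper": -1},{"travel": [0,0,-0.02],"delta_rot": [0,0,0],"gripper": -1},{"travel": [0,0,-0.035],"delta_rot": [0,0,0],"gripper": -1},{"travel": [0,0,-0.05],"delta_rot": [0,0,0],"gripper": -1},{"travel": [0,0,-0.07],"delta_rot": [0,0,0],"gripper": -1},{"travel": [0,0,-0.1],"delta_rot": [0,0,0],"gripper": -1},{"travel": [0,0,-0.14],"delta_rot": [0,0,0],"gripper": -1},{"travel": [0,0,-0.18],"delta_rot": [0,0,0],"gripper": -1}])

```text
clock: 30.32
tool_pos: [0.5317, 0.0619, 0.1273]
eef_rot: [0.42, 0.908, 0.0, 0.0]
contact_force: [-0.3, -0.2, -2.3]
opening: 0.328
```

play_rows(commands=[{"travel": [0,0,-0.06],"delta_rot": [0,0,0],"gripper": -1},{"travel": [0,0,-0.15],"delta_rot": [0,0,0],"gripper": -1},{"travel": [0,0,-0.25],"delta_rot": [0,0,0],"gripper": -1},{"travel": [0,0,-0.35],"delta_rot": [0,0,0],"gripper": -1},{"travel": [0,0,-0.45],"delta_rot": [0,0,0],"gripper": -1},{"travel": [0,0,-0.5],"delta_rot": [0,0,0],"gripper": -1},{"travel": [0,0,-0.52],"delta_rot": [0,0,0],"gripper": -1},{"travel": [0,0,-0.52],"delta_rot": [0,0,0],"gripper": -1},{"travel": [0,0,-0.52],"delta_rot": [0,0,0],"gripper": -1}])

```text
clock: 31.45
tool_pos: [0.5314, 0.0616, 0.2042]
eef_rot: [0.42, 0.908, -0.0, -0.0]
contact_force: [-0.1, 0.0, -2.6]
opening: 0.324
```

```bash
python3 - <<'E'
from h import *
plan([]); p=r.get_state()["tool_pos"]; lidfit(p[:2],p[2]+.0215,("scene","wrist"))
s=viewer.snapshot("scene"); P=cloud(s); m=(np.linalg.norm(P[...,:2]-T[:2],axis=-1)<.053)&(P[...,2]>.08)&(P[...,2]<.13); q=P[m]; print("inner",len(q),np.median(q[:,2]),np.percentile(q[:,2],[5,95]))
for n in("inner_lid","nut_tin"):
  for d in viewer.outline_of("scene",n)[:2]: print(n,round(d["conf"],2),d["at"])
for n in("pan","salt_shaker","egg_cup","teaspoon"):
  viewer; print(n,[ (round(d["conf"],2),ray(s,d["at"],0)[:2].round(3)) for d in viewer.pinpoint("scene",n)[:1]])
save(s,"end",(180,130,340,290),3.5)
E
```

```text
clock 31.45 tcp [0.5314 0.0616 0.2042] F [-0.1  0.  -2.6] open 0.324 q [ 0.4   0.77 -1.07  1.82  0.79  1.05 -0.28]
scene centre [0.5323 0.0628] r 0.0609 top z 0.2269 slope [-0.01  -0.013] n 812
wrist centre [0.5304 0.0635] r 0.0616 top z 0.2266 slope [ 0.01  -0.012] n 18378
inner 632 0.10056183559304305 [0.09695747 0.10384915]
inner_lid 0.67 [281.8, 222.7]
nut_tin 0.96 [284.9, 243.4]
nut_tin 0.56 [250.3, 187.4]
pan [(0.98, array([0.576, 0.289]))]
salt_shaker [(0.77, array([0.747, 0.057]))]
egg_cup [(0.6, array([ 0.562, -0.482]))]
teaspoon [(0.65, array([ 0.416, -0.027]))]
```

View pics/end.png

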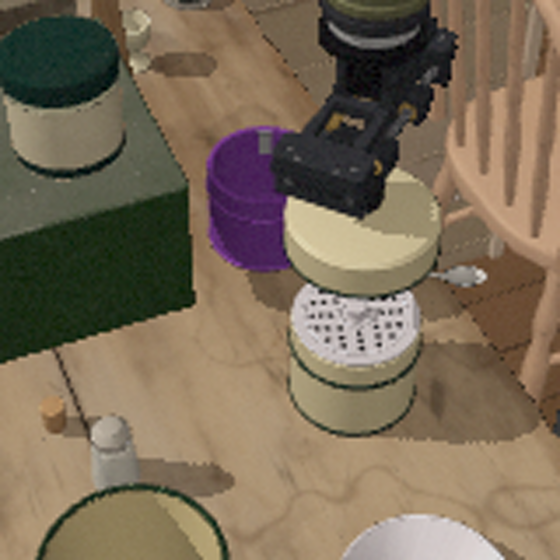

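The pierced inner lid sits on the tin (355,325), its top at about 0.1 m (0.099 expected), and the outer lid is held level above it. Handing in.

```bash
python3 -c "
from plant import r
print(r.finish_job()); print(r.get_state()['clock'])"
```

```text
the job is handed in; nothing more can be done
None
the job is handed in; nothing more can be done
```

I tipped all four walnuts into the cream tin and set the pan back upright where it started. I then pressed the pair of lids home and lifted the outer lid straight off alone. The job was handed in at about 31.6 s, with no verdict reported.

**Last checks**
- **Nuts:** all four were seen in the tin after the pour and again after the pan was put back. Once the inner lid was on they were hidden.
- **Pan:** it stands upright and released, with its rim at about 28–30 mm as it should be.
- **Pressing home:** the press ended at a hard stop at about 48 N, with no further travel.
- **Inner lid:** its top is at about 0.1006 m against 0.099 m expected. That is within camera error, and it looks level in the mouth.
- **Outer lid:** it is held level and centred to about 1 mm, with its lower edge about 92 mm above the tin's rim. The last wrist force was 2.6 N.
- **Bystanders:** by eye and from the networks, the salt shaker and egg cup have not moved noticeably. The teaspoon's network position differs by about 17 mm from the first reading, but that came from a different camera; it looks undisturbed.

**What went wrong or disagreed**
- **First grasp:** the fingers closed on air because the real fingertips sit about 31 mm behind the reported tool point. I measured that and corrected for it.
- **Tipping direction:** the first direction ran two joints close to their limits, so I swung it round partway through. Nothing was spilled.

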